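# Sort lens units through a go/no-go height gauge

### The job

Check the height of the three black lens units on the bench gauge: slide each along the fence to the jaws without forcing it. A unit that will not go under the first (go) jaw goes into the lane before that jaw, one that passes it but stops at the second (no-go) jaw into the lane between the jaws, and one that passes both into the last lane; leave every unit standing upright in its lane, clear of the track, and leave the other things on the bench where they are.

Things in the scene. Friction and masses are not known exactly. Their poses are not given: they have to be found in the camera images.
- gauge: go/no-go height gauge fixed to the bench: polished, slippery steel plate 240 (x) x 460 (y) x 12 mm. Origin: centre of its underside; x points away from the robot's side, y left along the plate, z up. In this frame (mm) the plate's top is z = 12; its part y > -8 is the infeed where the units wait; units are slid along the fence from left to right (-y), under the GO jaw, then the NO-GO jaw, and swept to +x into the lanes
- track (a point): on the plate, gauge frame (-66, 0, 12): the centre line of the track, along y. A unit (20 mm radius) against the fence has its axis on it. The fence runs the whole length at x = -92 to -86, 18 mm high along the infeed (y > 0), 8 mm high along the lanes (y < 0). A fingertip 12 mm or more above the plate passes over the low fence and the lanes' strips, also 8 mm high
- go_jaw (a point): lower corner of the GO jaw's free end on its entry face, gauge frame (-72, -65), 32.5 mm above the plate. A unit too tall stops against the face. The jaw is a rigid square-edged bar 12 mm (y) x 12 mm high, overhanging the track from a post behind the fence: x -118 to -94, y -65 to -89, 46 mm high (screw 50). It ends 6 mm short of the track's centre line: fingers kept at x > -71 pass by it
- nogo_jaw (a point): the same corner of the NO-GO jaw, gauge frame (-72, -145), 28.5 mm above the plate: a good unit stops against its face. Same bar and reach as the GO jaw; post x -118 to -94, y -145 to -169
- lane_tall (a point): on the plate, middle of the lane for units too tall, gauge frame (40, -47.5). Lane: open to the track at x = -33, closed by a strip at x = 114, between dividing strips 4 mm wide at y = -10 and -85; holds three units in a row
- lane_good (a point): on the plate, middle of the lane for good units, gauge frame (40, -122.5): as the first lane, between dividing strips at y = -85 and -160
- lane_short (a point): on the plate, middle of the lane for units too short, gauge frame (40, -194): as the first lane, between strips at y = -160 and -228
- unit_a_mid (a point): black metal lens unit standing on the plate: seat ring 40 mm across, 16 mm tall, with a 40 mm barrel (10 mm tall) pressed in to a depth that differs: overall height 26 to 35 mm, new every time; several may be of one kind. About 0.22 kg. This point: on its axis, 14 mm above its underside, so it does not tell the height. Pushed here it slides upright; at a jaw push near its top, or it rocks and catches
- unit_b_mid (a point): black metal lens unit standing on the plate: seat ring 40 mm across, 16 mm tall, with a 40 mm barrel (10 mm tall) pressed in to a depth that differs: overall height 26 to 35 mm, new every time; several may be of one kind. About 0.22 kg. This point: on its axis, 14 mm above its underside, so it does not tell the height. Pushed here it slides upright; at a jaw push near its top, or it rocks and catches
- unit_c_mid (a point): black metal lens unit standing on the plate: seat ring 40 mm across, 16 mm tall, with a 40 mm barrel (10 mm tall) pressed in to a depth that differs: overall height 26 to 35 mm, new every time; several may be of one kind. About 0.22 kg. This point: on its axis, 14 mm above its underside, so it does not tell the height. Pushed here it slides upright; at a jaw push near its top, or it rocks and catches
- master: bystander, leave where it is: steel setting master standing on the gauge's plate behind the fence: stepped cylinder 22 mm across, 32.5 mm tall. Origin at its underside
- hexkey: bystander, leave where it is: small black hex key, 80 mm, lying on the gauge's plate behind the fence. Origin at its underside
- driver: bystander, leave where it is: red-handled screwdriver lying on the bench, 170 mm. Origin at its underside
- scope: bystander, leave where it is: finished white and green hand-held eye camera lying on the bench, black cone up, 170 x 64 x 58 mm. Origin at its underside
- mouse: bystander, leave where it is: black computer mouse, 100 x 58 x 26 mm. Origin at its underside
- swabs: bystander, leave where it is: clear pot of cotton swabs, 64 mm across, 85 mm tall. Origin at its underside
- cap: bystander, leave where it is: black rubber eye cup standing on the bench, 48 mm across, 44 mm tall. Origin at its underside
Mind the look-alikes: they are no part of the job. Leave any purple or turquoise look-alike of the part that bears unit_c_mid alone. Leave any red look-alike of the part that bears unit_b_mid alone.

How it is judged:
By the outcome, as a careful person would: the job done as asked, in the order asked, and still so for the second after the job is handed in, with the robot touching nothing.
It also fails if it takes over 72 s, if anything falls off the work surface, if the arm or the gripper's body presses on something with over 40 N, if the wrist force passes 120 N, or if a joint passes its speed limit or range.

### The arm

A 6-joint arm with a two-finger parallel gripper is mounted at the origin on the work surface. World frame = base frame: x ahead of the robot, y to its left, z up, the work surface at z = 0. Lengths are in m, angles in rad, forces in N, time in s.
With the tool pointing down it reaches from about 0.3 to 0.875 m from the base axis. Payload 6.4 kg.
Tool frame: the origin (TCP) lies at the very end of the fingers, on their centre line; the grasp point (between the pads) lies arm.hold_point_z behind it (arm.hold_point_z is the distance from the TCP to the grasp point, in m); y points along the fingers, z is the direction in which the jaws open and shut, and the axes are right-handed (so a half turn about y gives the same grasp; the last joint's range is limited). The gripper opens to 85 mm and grips with 20 to 120 N. Pads are 22 mm wide; open, the fingers measure 114 mm over their backs; the gripper's body (76 mm by 85 mm) begins 54 mm behind the grasp point. The pads swing forward as they close: fully open they stand 13 mm farther back than shut.
Start: joints at [-1.372, 0.181, 1.607, -0, 1.354, -0.206], TCP at [0.226, -0.529, 0.231] pointing down, gripper open.
Joint ranges: [-2.99, 2.99], [-0.89, 2.07], [0.3, 2.58], [-1.14, 4.28], [0, 2.63], [-3.12, 3.12]. Speed limits (rad/s): [2.57, 2.57, 3.01, 3.14, 3.14, 3.14].

### API

Orientations are given as a unit quaternion [w, x, y, z].
In Python, from rig import arm gives the robot as it stands.
- The arm moves only by the tool step_arm, never from a script. Its argument "commands" is a list of rows, each an object with "fingers": the gripper's target within -1 to 1 (shut at 1, half-way at 0, fully open at -1); "slide": the shift along the tool's x, y, z in mm, a list of three; "yaw": the turn about the tool's y in degrees. A call has 1 to 10 rows; each row shifts and turns the commanded pose from where the row before left it, along the tool's axes as they then stand; what a row does not reach is not made up. A row lasts 1/10 s, in which the tool goes at most 50 mm and 8.59 degrees, less where a joint would pass 70% of its speed; a pose out of reach is approached as far as the arm can. A call is refused whole if a number of a shift passes 50 or a number of a turn 8.59, either way. A call with a gripper value outside its range is refused whole. The fingers move at their own pace and stop on an object; the grip force is fixed at half the most. Time passes only in rows, so rows that do not move let the fingers close. It gives the time, the measured TCP pose, the force and the opening at its end, in the units of the state.
- arm.state(): the state, without advancing time (a new reading comes with each control period).
- arm.read_camera(name): name is "scene" or "top"; returns (picture, depth): 480x640x3 uint8, red, green, blue; 480x640 float32, m along the optical axis (not along the pixel's ray), 0 where there is no reading.
- arm.camera_info(name): a dict with "K" (3x3 intrinsics, pixels), "R" (3x3) and "t" (3): a world point X has camera coordinates R X + t. Camera axes: x right, y down, z forward; pixel columns grow to the right and rows downward; lengths in m; the calibration is good to about 2 mm. A picture is of the moment at which its call begins. camera_info takes no time and is no camera call.
- arm.job_done(): hands the job in, once; it reports no verdict.
Trained networks look in the newest picture that a camera, given by its name, has taken for a name from the list of things; names that differ only in an ending like _2 or _b are one class to them, and where a whole thing is asked for, a point or a joint stands for the part that bears it (a point fixed in the world has none). Each returns a list of dicts, best first, with "conf" (0 to 1); they miss things now and then, are a little off and sometimes report something else, mostly with a low value. They report only what shows in the picture. A call takes as long as a camera call. They do not tell look-alikes from the thing itself.
- arm.spot_in(query, camera): "extent" ([centre column, centre row, width, height] in pixels, round what is visible of it).
- arm.regions_of(query, camera): "region" (480x640 bool, what is visible of it) and "extent" ([centre column, centre row, width, height] in pixels, round what is visible of it).
- arm.pinpoint(query, camera): "uv" ([column, row] in pixels: a listed point, or the origin of a listed thing).
The state is a dict: "time": time; "joint_pos": joint angles; "joint_velocities": joint speeds; "joint_torque": joint torques, N m; "position": TCP position; "tcp_rot": TCP orientation; "force": force on the tool from outside, world axes, zero at the start; "wrist_torque": the same for the moment, N m; "opening": opening from 0.0 (shut) to 1.0 (fully open).
Only numpy, scipy, OpenCV 4.12 (cv2) and the standard library are available. Lean on these libraries where they do the work, as an engineer would, in place of code of your own. Each camera call takes 0.05 s, during which the arm holds its last target. There are 200 camera calls.

## Working session

There is one attempt and no reset: what is moved stays moved. The work goes in short steps, Python scripts to look and compute and a tool call to move; the robot and the scene stay as the last step left them, time stands still between calls to the robot, and variables do not carry over. Pictures are saved under pics/ and viewed, about 8 in all and at most 12, crops included, and the job is handed in when it is done.

Besides the shell and the picture viewer there is one more tool, called by a JSON object that holds its "op" and its "data". step_arm: Moves the arm, as the interface text tells. Its arguments: {"type":"object","properties":{"commands":{"type":"array"}},"required":["commands"]}

```bash
mkdir -p pics; ls
cat > h.py <<'E'
import numpy as np, cv2
from rig import arm
def w(cam,uv,z=None,d=None):
    c=arm.camera_info(cam);K,R,t=[np.array(c[k]) for k in 'KRt']
    r=R.T@np.linalg.solve(K,[uv[0],uv[1],1.]);o=-R.T@t
    return o+r*(d if z is None else (z-o[2])/r[2])
def px(cam,X):
    c=arm.camera_info(cam);K,R,t=[np.array(c[k]) for k in 'KRt']
    p=K@(R@np.array(X)+t);return p[:2]/p[2]
E
python3 - <<'E'
from h import *
s=arm.state();print({k:np.round(v,3).tolist() for k,v in s.items()},arm.hold_point_z)
for c in('scene','top'):
    p,d=arm.read_camera(c);cv2.imwrite(f'pics/{c}0.png',p[:,:,::-1]);np.save(f'{c}_d.npy',d)
    i=arm.camera_info(c);print(c,(-np.array(i['R']).T@np.array(i['t'])).round(3),np.array(i['K'])[0,0])
for q in 'gauge track go_jaw nogo_jaw lane_tall lane_good lane_short unit_a_mid master hexkey'.split():
    for c in('top','scene'):
        for r in arm.pinpoint(q,c)[:5]:print(q,c,round(r['conf'],2),np.round(r['uv'],1),w(c,r['uv'],{'gauge':0,'unit_a_mid':.026,'go_jaw':.0445,'nogo_jaw':.0405}.get(q,.012)).round(4))
E
```

```text
pics
{'time': 0.0, 'joint_pos': [-1.372, 0.182, 1.608, -0.0, 1.354, -0.206], 'joint_velocities': [-0.001, 0.0, 0.002, 0.0, -0.001, -0.001], 'joint_torque': [0.0, -44.487, -35.134, -0.0, 0.009, 0.0], 'position': [0.226, -0.528, 0.23], 'tcp_rot': [0.142, -0.142, 0.693, -0.692], 'force': [0.008, 0.574, 0.05], 'wrist_torque': [0.002, 0.014, -0.04], 'opening': 1.005} 0.0187
scene [1.18  0.744 0.669] 520.7440941452859
top [ 0.405 -0.011  1.32 ] 581.7605429517165
gauge top 0.69 [335.6 272. ] [ 0.5405 -0.0381  0.    ]
gauge top 0.45 [254.3 174. ] [0.7692 0.1527 0.    ]
gauge top 0.37 [507.  323.2] [ 0.4272 -0.4245  0.    ]
gauge scene 0.76 [320.9 257.5] [ 0.5507 -0.0333  0.    ]
track top 0.84 [331.2 300.2] [ 0.4757 -0.0282  0.012 ]
track scene 0.87 [346.2 241.1] [ 0.4718 -0.0342  0.012 ]
track scene 0.6 [264.3 226.3] [ 0.5803 -0.2201  0.012 ]
track scene 0.33 [410.4 265.8] [0.4334 0.1342 0.012 ]
go_jaw top 0.67 [363.4 307.9] [ 0.4577 -0.0981  0.0445]
go_jaw scene 0.92 [331.7 218.7] [ 0.4649 -0.0952  0.0445]
nogo_jaw top 0.75 [400.2 301.1] [ 0.4732 -0.1792  0.0405]
nogo_jaw scene 0.88 [311.9
[... 554 characters left out ...]
766 -0.1653  0.012 ]
lane_short scene 0.71 [262.3 223.9] [ 0.5773 -0.2334  0.012 ]
unit_a_mid top 0.81 [318.2 246.6] [0.5949 0.0017 0.026 ]
unit_a_mid top 0.31 [280.7 269.5] [0.5427 0.0851 0.026 ]
unit_a_mid scene 0.61 [315.7 260.4] [ 0.5912 -0.0017  0.026 ]
master top 0.55 [296.3 315.8] [0.4405 0.0495 0.012 ]
master top 0.49 [419.6 258.2] [ 0.5719 -0.2282  0.012 ]
master scene 0.61 [380.5 251.5] [0.4423 0.0507 0.012 ]
master scene 0.46 [262.7 221.1] [ 0.5685 -0.2446  0.012 ]
hexkey top 0.48 [253.2 316.8] [0.4377 0.1456 0.012 ]
hexkey top 0.43 [335.3 276.3] [ 0.5295 -0.0372  0.012 ]
hexkey top 0.21 [497.8 212.8] [ 0.6781 -0.4097  0.012 ]
hexkey scene 0.48 [410.8 265.9] [0.433  0.1351 0.012 ]
```

Run:
```python
import cv2
t=cv2.imread('pics/top0.png');cv2.imwrite('pics/t1.png',cv2.resize(t[190:360,215:475],(795,520),interpolation=cv2.INTER_CUBIC))
s=cv2.imread('pics/scene0.png');cv2.imwrite('pics/s1.png',cv2.resize(s[170:370,200:460],(780,600),interpolation=cv2.INTER_CUBIC))
```

```text
(no output)
```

View pics/t1.png

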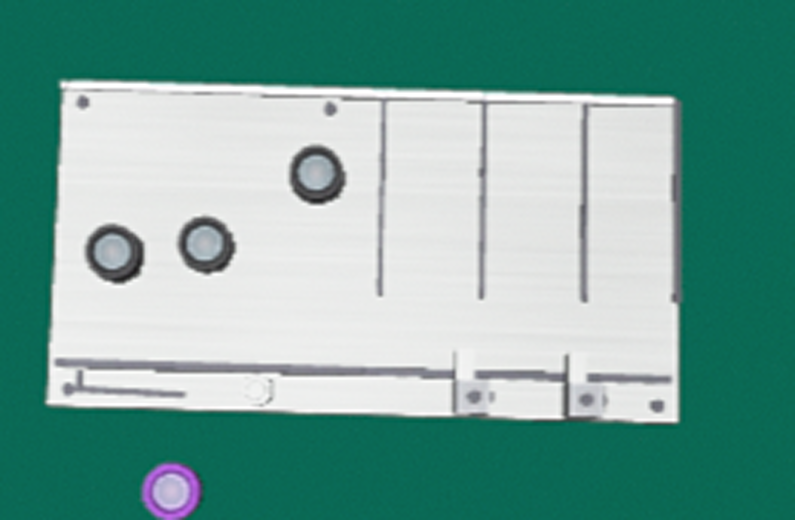

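View pics/s1.png

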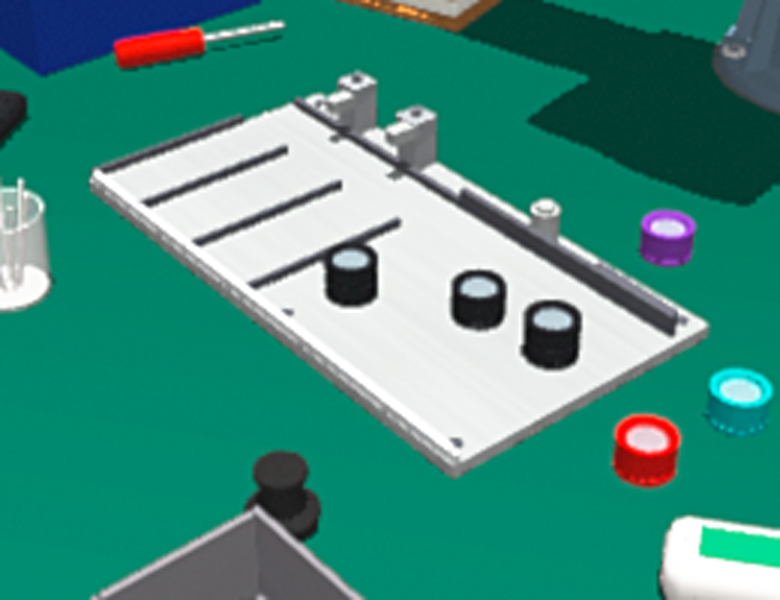

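The top view shows three black units on the infeed, at crop (317,174), (205,243) and (113,252). The jaws are at crop (464,370) and (575,370). The plate is yawed only slightly. The purple, red and turquoise look-alikes stand off the plate. Next I fit the gauge pose and measure the units.

Run:
```python
from h import *
from scipy.optimize import least_squares
from scipy.spatial.transform import Rotation as Ro
G={'gauge':(0,0,0),'track':(-66,0,12),'go_jaw':(-72,-65,44.5),'nogo_jaw':(-72,-145,40.5),'lane_tall':(40,-47.5,12),'lane_good':(40,-122.5,12),'lane_short':(40,-194,12)}
# corners of plate's top, top image (read from crop)
f=795/260
C=[((60,82),(120,230)),((678,98),(120,-230)),((680,420),(-120,-230)),((46,403),(-120,230))]
obs=[]
for c in('top','scene'):
    arm.read_camera(c)
    for q in G:
        r=arm.pinpoint(q,c)
        if r:obs.append((c,q,np.array(G[q])/1e3,r[0]['uv']))
for a,b in C: obs.append(('top','corner',np.array([*b,12])/1e3,(np.array(a)+.5)/f-.5+[215,190]))
def T(p,X):return np.array([p[0]+np.cos(p[2])*X[0]-np.sin(p[2])*X[1],p[1]+np.sin(p[2])*X[0]+np.cos(p[2])*X[1],X[2]])
res=lambda p,O:np.concatenate([px(c,T(p,X))-uv for c,q,X,uv in O])
for nm,O in(('all',obs),('top',[o for o in obs if o[0]=='top']),('scene',[o for o in obs if o[0]=='scene'])):
    s=least_squares(lambda p:res(p,O),[.54,-.035,0],loss='soft_l1',f_scale=1.,x_scale=[.01,.01,.01]);print(nm,s.x.round(4),np.degrees(s.x[2]))
    if nm=='all':
        p=s.x
        for o,r in zip(O,res(p,O).reshape(-1,2)):print(o[0],o[1],r.round(1))
np.save('g.npy',p)
img,d=arm.read_camera('top');S=np.load('scene_d.npy')
inv=lambda X:(Ro.from_euler('z',-p[2]).as_matrix()@(X-[p[0],p[1],0])*1e3).round(1)
print('plate z top',[w('top',uv,d=d[int(uv[1]),int(uv[0])])[2].round(4) for uv in((330,270),(300,240),(260,240),(340,285))])
for cx,cy in((317,174),(205,243),(113,252)):
    uv=np.array([cx,cy])/f+[215,190];u,v=uv.astype(int)
    z=np.median([w('top',(i,j),d=d[j,i])[2] for i in range(u-3,u+4) for j in range(v-3,v+4)])
    print('unit',inv(w('top',uv,z=z)),z)
for q in('unit_a_mid','unit_b_mid'):
  for c in('top','scene'):
    for r in arm.pinpoint(q,c):print(q,c,round(r['conf'],2),np.round(r['uv'],1),inv(w(c,r['uv'],.026)))
for r in arm.regions_of('unit_a_mid','scene'):
    m=r['region'];j,i=np.nonzero(m);P=np.array([w('scene',(a,b),d=S[b,a]) for a,b in zip(i,j) if S[b,a]>0])
    if len(P):print('scene reg',round(r['conf'],2),np.round(r['extent']),inv(np.median(P,0)),'z90',np.percentile(P[:,2],[70,80,90]).round(4))
R=Ro.from_quat(np.roll(arm.state()['tcp_rot'],-1)).as_matrix();print(R.round(3))
```

```text
all [ 0.5404 -0.0349 -0.0233] -1.335623256755162
top gauge [ 0.9 -2. ]
top track [1.4 2.6]
top go_jaw [-1.2 -0.9]
top nogo_jaw [-1.5 -1.1]
top lane_tall [-0.2  4.9]
top lane_good [ 1.8 -3.7]
top lane_short [-0.5 -0.6]
scene gauge [ 2.  -2.4]
scene track [1.2 3.5]
scene go_jaw [-4.  -2.6]
scene nogo_jaw [-2.8 -0.9]
scene lane_tall [-1.5 -2.2]
scene lane_good [0.1 1.5]
scene lane_short [4.3 1.3]
top corner [ 1.  -0.1]
top corner [-0.3  0.6]
top corner [-1.   1.1]
top corner [-0.1  0.6]
top [ 0.5402 -0.035  -0.022 ] -1.2615149866012247
scene [ 0.5477 -0.0322 -0.0864] -4.948768849660419
plate z top [np.float64(0.0151), np.float64(0.0122), np.float64(0.012), np.float64(0.011)]
unit [50.5 36.6 42.7] 0.04269211341673729
unit [ -1.6 116.2  37. ] 0.03699493912596874
unit [-10.6 181.7  42.5] 0.04247813318361615
unit_a_mid top 0.63 [313.8 246. ] [54.7 47.8 26. ]
unit_a_mid scene 0.53 [320.1 261.7] [45.6 44.5 26. ]
unit_a_mid scene 0.36 [385.8 283.8] [ -9.1 193.2  26. ]
unit_b_mid top 0.7 [251.  272.1] [ -8.4 186.   26. ]
unit_b_mid top 0.54 [200.5 259.4] [ 16.8 300.3  26. ]
unit_b_mid scene 0.98 [386.4 281.4] [-15.9 188.   26. ]
unit_b_mid scene 0.56 [415.1 318.4] [ 24.1 305.6  26. ]
scene reg 0.54 [318. 261.  21.  21.] [58.1 48.  37.1] z90 [0.0416 0.0424 0.0437]
[[-0.919  0.     0.394]
 [-0.394 -0.    -0.919]
 [-0.    -1.     0.   ]]
```

```bash
cat > fit.py <<'E'
from h import *
from scipy.spatial.transform import Rotation as Ro
def lines(img,cs,mask,n=60):
    # refine the 4 edges of quad cs (px, in order) at half level of the mask-like float image
    L=[]
    for k in range(4):
        a,b=cs[k],cs[(k+1)%4];t=(b-a)/np.linalg.norm(b-a);nn=np.array([-t[1],t[0]]);P=[]
        for s in np.linspace(.06,.94,n):
            q=a+s*(b-a);o=np.arange(-5,5.01,.1)
            pr=cv2.remap(img,(q[0]+o*nn[0])[None].astype(np.float32),(q[1]+o*nn[1])[None].astype(np.float32),cv2.INTER_LINEAR)[0]
            g=np.abs(np.gradient(cv2.GaussianBlur(pr[None],(0,0),5)[0]));j=g.argmax();P.append(q+o[j]*nn)
        P=np.array(P,np.float32);vx,vy,x,y=cv2.fitLine(P,cv2.DIST_HUBER,0,.01,.01).ravel();L.append(np.cross([x,y,1],[x+vx,y+vy,1]))
    out=[]
    for k in range(4):
        c=np.cross(L[k-1],L[k]);out.append(c[:2]/c[2])
    return out
E
python3 - <<'E'
from fit import *
p=np.load('g.npy')
for c in('top','scene'):
    im=cv2.imread(f'pics/{c}0.png').astype(np.float32);ch=im[:,:,2]
    T=lambda p,X:np.array([p[0]+np.cos(p[2])*X[0]-np.sin(p[2])*X[1],p[1]+np.sin(p[2])*X[0]+np.cos(p[2])*X[1],X[2]])
    M=[(.12,.23,.012),(.12,-.23,.012),(-.12,-.23,.012),(-.12,.23,.012)]
    cs=[px(c,T(p,X)) for X in M]
    cs=lines(ch,cs,None) ; W=np.array([w(c,u,.012) for u in cs])
    print(c,np.round(cs,1).tolist());print(W.round(4).tolist())
    print(' sides',[round(float(np.linalg.norm(W[k]-W[(k+1)%4])),4) for k in range(4)],'centre',W.mean(0).round(4),
      'yaw',np.degrees([np.arctan2(W[k][0]-W[j][0],-(W[k][1]-W[j][1])) for k,j in((1,0),(2,3))]).round(2))
    if c=='top':
        y=W[0]+W[3]-W[1]-W[2];p=np.array([*W.mean(0)[:2],np.arctan2(-y[0],y[1])]);np.save('g.npy',p);print(p)
        inv=lambda X:(Ro.from_euler('z',-p[2]).as_matrix()@(X-[p[0],p[1],0])*1e3).round(1)
        g=im.max(2)
        lab=cv2.connectedComponentsWithStats((g<110).astype(np.uint8))
        for st,ce in zip(lab[2],lab[3]):
            if 80<st[4]<600 and 225<ce[0]<340 and 200<ce[1]<300:
                print('dark',st,inv(w('top',(st[0]+(st[2]-1)/2,st[1]+(st[3]-1)/2),.026)))
    # overlay
    o=cv2.resize(im.astype(np.uint8),None,fx=3,fy=3,interpolation=cv2.INTER_CUBIC)
    def pl(X,col):
        q=np.array([(px(c,T(p,np.array(x)/1e3))+.5)*3-.5 for x in X]);cv2.polylines(o,[np.round(q*8).astype(np.int32)],False,col,1,cv2.LINE_AA,3)
    pl([(120,230,12),(120,-230,12),(-120,-230,12),(-120,230,12),(120,230,12)],(0,0,255))
    for y in(-65,-145):
        zz={-65:44.5,-145:40.5}[y]+12
        pl([(-94,y,zz),(-72,y,zz),(-72,y-12,zz),(-94,y-12,zz)],(0,0,255))
    pl([(-86,230,30),(-86,0,30)],(255,0,0));pl([(-33,-10,20),(114,-10,20)],(255,0,0));pl([(-33,-85,20),(114,-85,20)],(255,0,0));pl([(-86,0,20),(-86,-228,20)],(255,0,0))
    b=o[3*230:3*335,3*320:3*460] if c=='top' else o[3*170:3*310,3*220:3*400]
    cv2.imwrite(f'pics/ov_{c}.png',cv2.resize(b,None,fx=1.4,fy=1.4))
E
```

```text
top [[235.0, 215.6], [433.9, 221.1], [436.9, 327.8], [229.7, 322.2]]
[[0.6675, 0.1929, 0.012], [0.6577, -0.2625, 0.012], [0.4159, -0.2641, 0.012], [0.4256, 0.1976, 0.012]]
 sides [0.4555, 0.2418, 0.4618, 0.242] centre [ 0.5417 -0.034   0.012 ] yaw [-1.24 -1.2 ]
[ 0.54165773 -0.03398672 -0.02132748]
dark [310 238  18  19 142] [51.6 36.2 26. ]
dark [274 261  18  18 134] [ -1.4 115.1  26. ]
dark [244 264  18  18 148] [-10.  181.7  26. ]
scene [[348.0, 327.2], [227.7, 230.7], [306.0, 200.3], [436.6, 277.6]]
[[0.6732, 0.1957, 0.012], [0.6613, -0.2619, 0.012], [0.4148, -0.2618, 0.012], [0.4242, 0.2001, 0.012]]
 sides [0.4578, 0.2465, 0.4619, 0.249] centre [ 0.5434 -0.032   0.012 ] yaw [-1.49 -1.17]
```

View pics/ov_top.png

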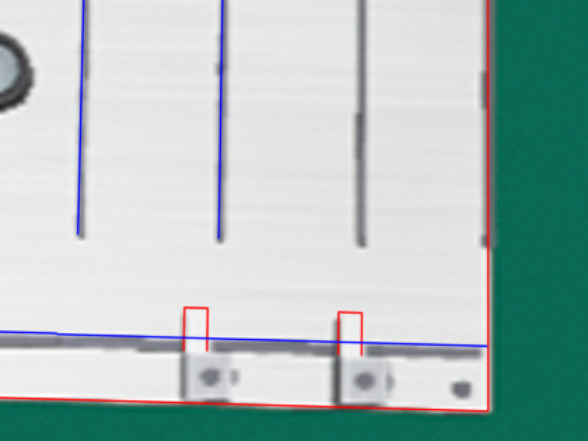

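The overlay of plate, jaws and strips fits to about 2 mm, with x biased slightly toward the robot, so I use x0 = 0.5408. Now I move to unit A.

```bash
cat >> h.py <<'E'
p=np.array([.5408,-.034,-.0213]);XG=np.array([np.cos(p[2]),np.sin(p[2])]);YG=np.array([-XG[1],XG[0]])
def tog(X):d=np.array(X)[:2]-p[:2];return np.array([d@XG,d@YG,X[2]-.012])*1e3
def st():
    s=arm.state();F=np.array(s['force']);print('t',round(s['time'],2),'gauge mm',tog(s['position']).round(1),'F xyz_g',np.round([F[:2]@XG,F[:2]@YG,F[2]],1),'open mm',round(s['opening']*85,1),'q',np.round(s['tcp_rot'],3))
E
python3 -c "from h import *;st();print(arm.state()['position'])"
```

```text
t 2.2 gauge mm [-303.7 -501.1  219.3] F xyz_g [-0.3  1.2  0. ] open mm 85.1 q [-0.142  0.142 -0.693  0.693]
[ 0.22646775 -0.52854517  0.23130437]
```

{"op": "step_arm", "data": {"commands": [{"fingers": -0.4,"slide": [0,0,0],"yaw": 8.1},{"fingers": -0.4,"slide": [0,0,0],"yaw": 8.1},{"fingers": -0.4,"slide": [0,0,0],"yaw": 8.1},{"fingers": -0.4,"slide": [-26,0,-38],"yaw": 0},{"fingers": -0.4,"slide": [-26,0,-38],"yaw": 0},{"fingers": -0.4,"slide": [-26,0,-38],"yaw": 0},{"fingers": -0.4,"slide": [-26,0,-38],"yaw": 0},{"fingers": -0.4,"slide": [-26,0,-38],"yaw": 0},{"fingers": -0.4,"slide": [-26,0,-38],"yaw": 0},{"fingers": -0.4,"slide": [-26,0,-38],"yaw": 0}]}}

```text
time: 3.2
position: [0.4144, -0.2645, 0.2316]
tcp_rot: [0.007, -0.007, -0.707, 0.707]
force: [0.6, -0.9, -0.0]
opening: 0.697
```

```bash
python3 -c "from h import *;st()"
```

```text
t 3.2 gauge mm [-121.5 -233.2  219.6] F xyz_g [ 0.6 -0.9 -0. ] open mm 59.3 q [ 0.007 -0.007 -0.707  0.707]
```

{"op": "step_arm", "data": {"commands": [{"fingers": -0.4,"slide": [-26,0,-38.5],"yaw": 0},{"fingers": -0.4,"slide": [-26,0,-38.5],"yaw": 0},{"fingers": -0.4,"slide": [-26,0,-38.5],"yaw": 0},{"fingers": -0.4,"slide": [-26,0,-38.5],"yaw": 0},{"fingers": -0.4,"slide": [-26,0,-38.5],"yaw": 0},{"fingers": -0.4,"slide": [-26,0,-38.5],"yaw": 0},{"fingers": -0.4,"slide": [-26,0,-38.5],"yaw": 0},{"fingers": -0.4,"slide": [0,50,0],"yaw": 0},{"fingers": -0.4,"slide": [0,50,0],"yaw": 0},{"fingers": -0.4,"slide": [0,50,0],"yaw": 0}]}}

```text
time: 4.2
position: [0.6012, 0.0005, 0.08]
tcp_rot: [0.006, -0.007, -0.707, 0.707]
force: [0.5, -0.1, -0.2]
opening: 0.701
```

Run:
```python
from h import *
st();i,d=arm.read_camera('scene');c=px('scene',[.595,0,.04]).astype(int);print(c)
cv2.imwrite('pics/s2.png',cv2.resize(i[c[1]-90:c[1]+60,c[0]-80:c[0]+120,::-1],(800,600),interpolation=cv2.INTER_CUBIC))
```

```text
t 4.2 gauge mm [59.6 35.8 68. ] F xyz_g [ 0.5 -0.  -0.2] open mm 59.5 q [ 0.006 -0.007 -0.707  0.707]
[314 256]
```

View pics/s2.png

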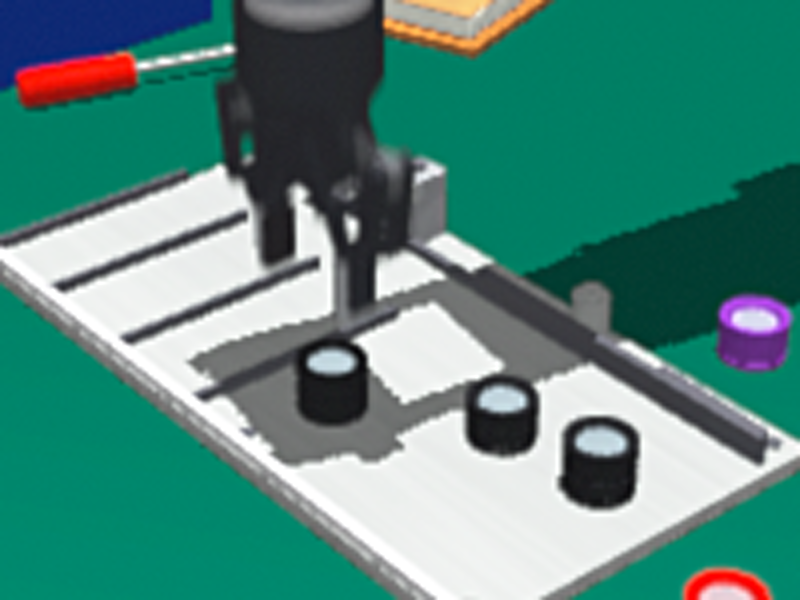

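The gripper straddles unit A as planned; the tips are at about (275,255) and (355,305) and the unit is at (333,380). Next: descend and grip.

{"op": "step_arm", "data": {"commands": [{"fingers": -0.4,"slide": [0,30,0],"yaw": 0},{"fingers": -0.4,"slide": [0,24,0],"yaw": 0},{"fingers": 0.1,"slide": [0,0,0],"yaw": 0},{"fingers": 0.1,"slide": [0,0,0],"yaw": 0},{"fingers": 0.1,"slide": [0,0,0],"yaw": 0},{"fingers": 0.1,"slide": [0,0,0],"yaw": 0},{"fingers": 0.1,"slide": [0,0,0],"yaw": 0}]}}

```text
time: 4.95
position: [0.6014, -0.0003, 0.0285]
tcp_rot: [0.006, -0.007, -0.707, 0.707]
force: [-0.2, -0.8, -2.1]
opening: 0.459
```

```bash
python3 -c "from h import *;st()"
```

```text
t 4.95 gauge mm [59.9 35.  16.5] F xyz_g [-0.2 -0.8 -2.1] open mm 39.0 q [ 0.006 -0.007 -0.707  0.707]
```

{"op": "step_arm", "data": {"commands": [{"fingers": 0.1,"slide": [8,0,0],"yaw": 0},{"fingers": 0.1,"slide": [16,0,0],"yaw": 0},{"fingers": 0.1,"slide": [20,0,0],"yaw": 0},{"fingers": 0.1,"slide": [20,0,0],"yaw": 0},{"fingers": 0.1,"slide": [20,0,0],"yaw": 0},{"fingers": 0.1,"slide": [16,0,0],"yaw": 0},{"fingers": 0.1,"slide": [10,0,0],"yaw": 0},{"fingers": 0.1,"slide": [0,0,0],"yaw": 0}]}}

```text
time: 5.75
position: [0.4893, 0.0022, 0.0272]
tcp_rot: [-0.007, 0.006, 0.707, -0.707]
force: [0.7, -0.0, -2.6]
opening: 0.456
```

Run:
```python
from h import *
st();i,d=arm.read_camera('scene')
cv2.imwrite('pics/s3.png',cv2.resize(i[170:320,250:450,::-1],(800,600),interpolation=cv2.INTER_CUBIC))
```

```text
t 5.75 gauge mm [-52.3  35.1  15.2] F xyz_g [ 0.7 -0.  -2.6] open mm 38.8 q [-0.007  0.006  0.707 -0.707]
```

View pics/s3.png

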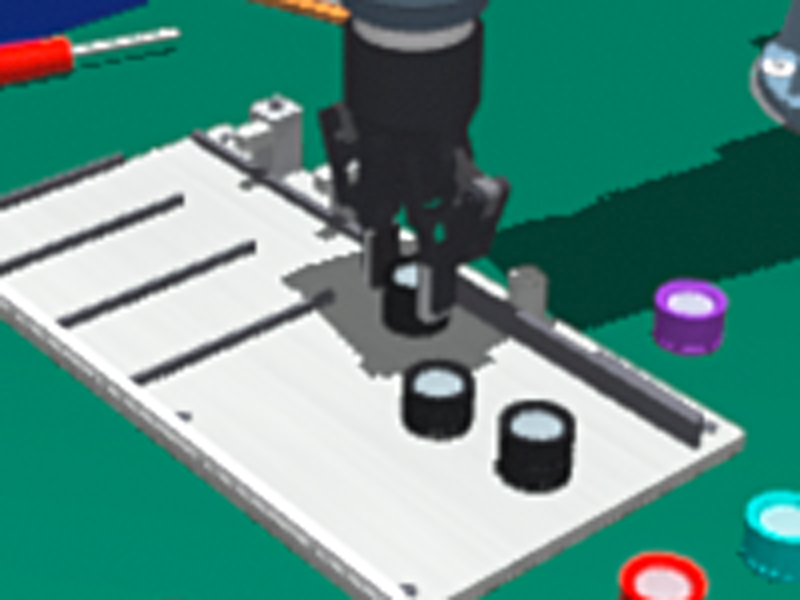

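Unit A is held upright at (415,295), close to the fence. I close on the fence in small steps.

{"op": "step_arm", "data": {"commands": [{"fingers": 0.1,"slide": [2,0,0],"yaw": 0},{"fingers": 0.1,"slide": [1,0,0],"yaw": 0},{"fingers": 0.1,"slide": [1,0,0],"yaw": 0},{"fingers": 0.1,"slide": [0,0,0],"yaw": 0}]}}

```text
time: 6.2
position: [0.4868, 0.0021, 0.0272]
tcp_rot: [-0.007, 0.007, 0.707, -0.707]
force: [-0.2, -0.0, -2.5]
opening: 0.458
```

```bash
python3 -c "from h import *;st()"
```

```text
t 6.2 gauge mm [-54.8  34.9  15.2] F xyz_g [-0.2 -0.  -2.5] open mm 38.9 q [-0.007  0.007  0.707 -0.707]
```

{"op": "step_arm", "data": {"commands": [{"fingers": 0.1,"slide": [1,0,0],"yaw": 0},{"fingers": 0.1,"slide": [0,0,0],"yaw": 0}]}}

```text
time: 6.4
position: [0.4857, 0.0021, 0.0272]
tcp_rot: [-0.007, 0.007, 0.707, -0.707]
force: [0.1, -1.0, -1.7]
opening: 0.46
```

```bash
python3 -c "from h import *;st()"
```

```text
t 6.4 gauge mm [-55.9  34.9  15.2] F xyz_g [ 0.1 -1.  -1.7] open mm 39.1 q [-0.007  0.007  0.707 -0.707]
```

{"op": "step_arm", "data": {"commands": [{"fingers": 0.1,"slide": [1,0,0],"yaw": 0},{"fingers": 0.1,"slide": [0,0,0],"yaw": 0}]}}

```text
time: 6.6
position: [0.4846, 0.0021, 0.0273]
tcp_rot: [-0.007, 0.007, 0.707, -0.707]
force: [-0.2, -0.4, -2.5]
opening: 0.454
```

```bash
python3 -c "from h import *;st()"
```

```text
t 6.6 gauge mm [-56.9  34.9  15.3] F xyz_g [-0.2 -0.4 -2.5] open mm 38.6 q [-0.007  0.007  0.707 -0.707]
```

{"op": "step_arm", "data": {"commands": [{"fingers": 0.1,"slide": [1,0,0],"yaw": 0},{"fingers": 0.1,"slide": [0,0,0],"yaw": 0}]}}

```text
time: 6.8
position: [0.4836, 0.0021, 0.0273]
tcp_rot: [-0.007, 0.007, 0.707, -0.707]
force: [-0.7, -0.6, -2.3]
opening: 0.454
```

{"op": "step_arm", "data": {"commands": [{"fingers": 0.1,"slide": [1,0,0],"yaw": 0},{"fingers": 0.1,"slide": [0,0,0],"yaw": 0}]}}

```text
time: 7.0
position: [0.4826, 0.0021, 0.0272]
tcp_rot: [-0.007, 0.007, 0.707, -0.707]
force: [0.1, -0.8, -2.9]
opening: 0.456
```

```bash
python3 -c "from h import *;st()"
```

```text
t 7.0 gauge mm [-59.   34.9  15.2] F xyz_g [ 0.1 -0.8 -2.9] open mm 38.8 q [-0.007  0.007  0.707 -0.707]
```

{"op": "step_arm", "data": {"commands": [{"fingers": 0.1,"slide": [1,0,0],"yaw": 0},{"fingers": 0.1,"slide": [0,0,0],"yaw": 0}]}}

```text
time: 7.2
position: [0.4816, 0.0021, 0.0273]
tcp_rot: [-0.007, 0.007, 0.707, -0.707]
force: [0.1, 0.2, -3.2]
opening: 0.452
```

{"op": "step_arm", "data": {"commands": [{"fingers": 0.1,"slide": [1,0,0],"yaw": 0},{"fingers": 0.1,"slide": [0,0,0],"yaw": 0}]}}

```text
time: 7.4
position: [0.4806, 0.0022, 0.0273]
tcp_rot: [-0.007, 0.007, 0.707, -0.707]
force: [-0.1, 0.1, -1.8]
opening: 0.457
```

Run:
```python
from h import *
st();i,d=arm.read_camera('scene');np.save('s4d.npy',d)
cv2.imwrite('pics/s4.png',cv2.resize(i[210:285,310:410,::-1],(800,600),interpolation=cv2.INTER_CUBIC))
```

```text
t 7.4 gauge mm [-60.9  34.9  15.3] F xyz_g [-0.1  0.  -1.8] open mm 38.8 q [-0.007  0.007  0.707 -0.707]
```

View pics/s4.png

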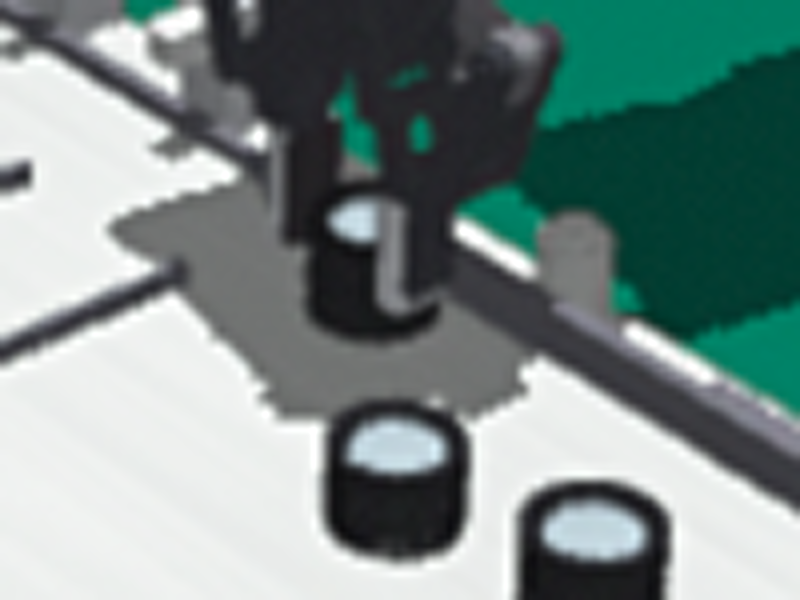

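The unit at crop (372,265) is nearly at the fence, but I can't resolve the gap. I continue by touch.

{"op": "step_arm", "data": {"commands": [{"fingers": 0.1,"slide": [1,0,0],"yaw": 0},{"fingers": 0.1,"slide": [0,0,0],"yaw": 0}]}}

```text
time: 7.65
position: [0.4802, 0.0021, 0.0275]
tcp_rot: [0.007, -0.007, -0.707, 0.707]
force: [1.8, 0.2, -2.5]
opening: 0.452
```

{"op": "step_arm", "data": {"commands": [{"fingers": 0.1,"slide": [1,0,0],"yaw": 0},{"fingers": 0.1,"slide": [0,0,0],"yaw": 0}]}}

```text
time: 7.85
position: [0.4798, 0.0021, 0.0278]
tcp_rot: [0.006, -0.008, -0.707, 0.707]
force: [3.9, 1.1, -2.6]
opening: 0.456
```

The fence is contacted at tool x of about -61.5. I loosen the grip, back off 2 mm so the fingers pass the jaw, and slide to just before GO.

{"op": "step_arm", "data": {"commands": [{"fingers": 0.03,"slide": [-1,0,0],"yaw": 0},{"fingers": 0.03,"slide": [-2,0,0],"yaw": 0},{"fingers": 0.03,"slide": [0,0,5],"yaw": 0},{"fingers": 0.03,"slide": [0,0,12],"yaw": 0},{"fingers": 0.03,"slide": [0,0,12],"yaw": 0},{"fingers": 0.03,"slide": [0,0,12],"yaw": 0},{"fingers": 0.03,"slide": [0,0,12],"yaw": 0},{"fingers": 0.03,"slide": [0,0,10],"yaw": 0},{"fingers": 0.03,"slide": [0,0,7],"yaw": 0},{"fingers": 0.03,"slide": [0,0,0],"yaw": 0}]}}

```text
time: 8.85
position: [0.4806, -0.0691, 0.0274]
tcp_rot: [0.007, -0.007, -0.707, 0.707]
force: [-0.2, -0.0, 0.6]
opening: 0.478
```

```bash
python3 -c "from h import *;st()"
```

```text
t 8.85 gauge mm [-59.5 -36.4  15.4] F xyz_g [-0.2 -0.   0.6] open mm 40.6 q [ 0.007 -0.007 -0.707  0.707]
```

{"op": "step_arm", "data": {"commands": [{"fingers": 0.03,"slide": [0,0,2],"yaw": 0},{"fingers": 0.03,"slide": [0,0,2],"yaw": 0},{"fingers": 0.03,"slide": [0,0,0],"yaw": 0}]}}

```text
time: 9.15
position: [0.4803, -0.0717, 0.0273]
tcp_rot: [0.007, -0.007, -0.707, 0.707]
force: [-0.1, 0.3, 0.3]
opening: 0.483
```

```bash
python3 -c "from h import *;st()"
```

```text
t 9.15 gauge mm [-59.7 -39.   15.3] F xyz_g [-0.1  0.3  0.3] open mm 41.1 q [ 0.007 -0.007 -0.707  0.707]
```

{"op": "step_arm", "data": {"commands": [{"fingers": 0.03,"slide": [0,0,2],"yaw": 0},{"fingers": 0.03,"slide": [0,0,2],"yaw": 0},{"fingers": 0.03,"slide": [0,0,0],"yaw": 0}]}}

```text
time: 9.45
position: [0.4803, -0.076, 0.0273]
tcp_rot: [0.007, -0.007, -0.707, 0.707]
force: [-1.3, -0.2, 0.6]
opening: 0.488
```

{"op": "step_arm", "data": {"commands": [{"fingers": 0.03,"slide": [0,0,2],"yaw": 0},{"fingers": 0.03,"slide": [0,0,0],"yaw": 0}]}}

```text
time: 9.65
position: [0.4802, -0.0781, 0.0273]
tcp_rot: [0.007, -0.007, -0.707, 0.707]
force: [-0.1, 0.5, -0.3]
opening: 0.483
```

{"op": "step_arm", "data": {"commands": [{"fingers": 0.03,"slide": [0,0,2],"yaw": 0},{"fingers": 0.03,"slide": [0,0,0],"yaw": 0}]}}

```text
time: 9.85
position: [0.4802, -0.0801, 0.0273]
tcp_rot: [0.007, -0.007, -0.707, 0.707]
force: [0.6, 1.2, 0.2]
opening: 0.482
```

```bash
python3 -c "from h import *;st()"
```

```text
t 9.85 gauge mm [-59.6 -47.4  15.3] F xyz_g [0.5 1.2 0.2] open mm 40.9 q [ 0.007 -0.007 -0.707  0.707]
```

{"op": "step_arm", "data": {"commands": [{"fingers": 0.03,"slide": [0,0,2],"yaw": 0},{"fingers": 0.03,"slide": [0,0,0],"yaw": 0}]}}

```text
time: 10.05
position: [0.4802, -0.0821, 0.0273]
tcp_rot: [0.007, -0.007, -0.707, 0.707]
force: [-1.4, -0.6, 0.1]
opening: 0.487
```

{"op": "step_arm", "data": {"commands": [{"fingers": 0.03,"slide": [0,0,2],"yaw": 0},{"fingers": 0.03,"slide": [0,0,0],"yaw": 0}]}}

```text
time: 10.25
position: [0.4801, -0.0841, 0.0273]
tcp_rot: [0.007, -0.007, -0.707, 0.707]
force: [0.4, 0.0, 0.1]
opening: 0.484
```

Run:
```python
from h import *
st();i,d=arm.read_camera('scene')
cv2.imwrite('pics/s5.png',cv2.resize(i[190:265,285:385,::-1],(800,600),interpolation=cv2.INTER_CUBIC))
```

```text
t 10.25 gauge mm [-59.6 -51.4  15.3] F xyz_g [0.4 0.  0.1] open mm 41.2 q [ 0.007 -0.007 -0.707  0.707]
```

View pics/s5.png

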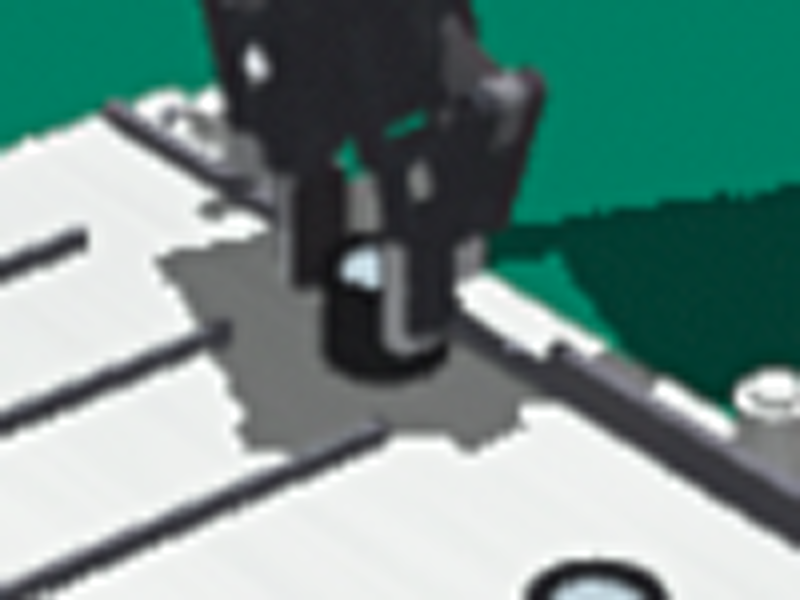

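Unit A is at crop (385,310), still caged and upright, with no resistance, so it is starting to pass under GO. I continue slowly.

{"op": "step_arm", "data": {"commands": [{"fingers": 0.03,"slide": [0,0,2],"yaw": 0},{"fingers": 0.03,"slide": [0,0,2],"yaw": 0},{"fingers": 0.03,"slide": [0,0,0],"yaw": 0}]}}

```text
time: 10.6
position: [0.4801, -0.0882, 0.0273]
tcp_rot: [0.007, -0.007, -0.707, 0.707]
force: [-0.4, 0.1, 0.5]
opening: 0.486
```

{"op": "step_arm", "data": {"commands": [{"fingers": 0.03,"slide": [0,0,3],"yaw": 0},{"fingers": 0.03,"slide": [0,0,3],"yaw": 0},{"fingers": 0.03,"slide": [0,0,0],"yaw": 0}]}}

```text
time: 10.9
position: [0.48, -0.0944, 0.0273]
tcp_rot: [0.007, -0.007, -0.707, 0.707]
force: [0.2, 0.5, 0.5]
opening: 0.488
```

{"op": "step_arm", "data": {"commands": [{"fingers": 0.03,"slide": [0,0,3],"yaw": 0},{"fingers": 0.03,"slide": [0,0,3],"yaw": 0},{"fingers": 0.03,"slide": [0,0,3],"yaw": 0},{"fingers": 0.03,"slide": [0,0,0],"yaw": 0}]}}

```text
time: 11.3
position: [0.4798, -0.1034, 0.0273]
tcp_rot: [0.007, -0.007, -0.707, 0.707]
force: [0.5, -0.1, 0.5]
opening: 0.484
```

```bash
python3 -c "from h import *;st()"
```

```text
t 11.3 gauge mm [-59.5 -70.7  15.3] F xyz_g [ 0.5 -0.1  0.5] open mm 41.1 q [ 0.007 -0.007 -0.707  0.707]
```

A passes GO. On to NO-GO.

{"op": "step_arm", "data": {"commands": [{"fingers": 0.03,"slide": [0,0,5],"yaw": 0},{"fingers": 0.03,"slide": [0,0,8],"yaw": 0},{"fingers": 0.03,"slide": [0,0,8],"yaw": 0},{"fingers": 0.03,"slide": [0,0,8],"yaw": 0},{"fingers": 0.03,"slide": [0,0,8],"yaw": 0},{"fingers": 0.03,"slide": [0,0,6],"yaw": 0},{"fingers": 0.03,"slide": [0,0,3],"yaw": 0},{"fingers": 0.03,"slide": [0,0,0],"yaw": 0}]}}

```text
time: 12.1
position: [0.4789, -0.1495, 0.0273]
tcp_rot: [0.007, -0.007, -0.707, 0.707]
force: [-0.2, 0.7, 0.2]
opening: 0.484
```

{"op": "step_arm", "data": {"commands": [{"fingers": 0.03,"slide": [0,0,2],"yaw": 0},{"fingers": 0.03,"slide": [0,0,2],"yaw": 0},{"fingers": 0.03,"slide": [0,0,0],"yaw": 0}]}}

```text
time: 12.4
position: [0.4788, -0.1529, 0.0273]
tcp_rot: [0.007, -0.007, -0.707, 0.707]
force: [-0.1, -0.4, -0.3]
opening: 0.484
```

{"op": "step_arm", "data": {"commands": [{"fingers": 0.03,"slide": [0,0,2],"yaw": 0},{"fingers": 0.03,"slide": [0,0,0],"yaw": 0}]}}

```text
time: 12.6
position: [0.4788, -0.1549, 0.0273]
tcp_rot: [0.007, -0.007, -0.707, 0.707]
force: [0.5, 0.6, -0.3]
opening: 0.485
```

{"op": "step_arm", "data": {"commands": [{"fingers": 0.03,"slide": [0,0,2],"yaw": 0},{"fingers": 0.03,"slide": [0,0,0],"yaw": 0}]}}

```text
time: 12.8
position: [0.4787, -0.157, 0.0273]
tcp_rot: [0.007, -0.007, -0.707, 0.707]
force: [0.3, 0.8, 0.4]
opening: 0.485
```

```bash
python3 -c "from h import *;st()"
```

```text
t 12.8 gauge mm [ -59.4 -124.3   15.3] F xyz_g [0.3 0.8 0.4] open mm 41.2 q [ 0.007 -0.007 -0.707  0.707]
```

{"op": "step_arm", "data": {"commands": [{"fingers": 0.03,"slide": [0,0,1.5],"yaw": 0},{"fingers": 0.03,"slide": [0,0,0],"yaw": 0}]}}

```text
time: 13.0
position: [0.4787, -0.1585, 0.0273]
tcp_rot: [0.007, -0.007, -0.707, 0.707]
force: [-0.1, 0.1, 1.1]
opening: 0.487
```

{"op": "step_arm", "data": {"commands": [{"fingers": 0.03,"slide": [0,0,1.5],"yaw": 0},{"fingers": 0.03,"slide": [0,0,0],"yaw": 0}]}}

```text
time: 13.2
position: [0.4786, -0.16, 0.0273]
tcp_rot: [0.007, -0.007, -0.707, 0.707]
force: [-0.4, -0.3, 0.1]
opening: 0.484
```

{"op": "step_arm", "data": {"commands": [{"fingers": 0.03,"slide": [0,0,1.5],"yaw": 0},{"fingers": 0.03,"slide": [0,0,0],"yaw": 0}]}}

```text
time: 13.4
position: [0.4786, -0.1612, 0.0272]
tcp_rot: [-0.007, 0.007, 0.707, -0.707]
force: [-0.7, 1.9, 0.1]
opening: 0.486
```

```bash
python3 -c "from h import *;st()"
```

```text
t 13.4 gauge mm [ -59.5 -128.5   15.2] F xyz_g [-0.8  1.9  0.1] open mm 41.3 q [-0.007  0.007  0.707 -0.707]
```

{"op": "step_arm", "data": {"commands": [{"fingers": 0.03,"slide": [0,0,1.5],"yaw": 0},{"fingers": 0.03,"slide": [0,0,0],"yaw": 0}]}}

```text
time: 13.6
position: [0.4785, -0.1617, 0.0272]
tcp_rot: [-0.007, 0.007, 0.708, -0.706]
force: [0.8, 6.8, 1.8]
opening: 0.484
```

{"op": "step_arm", "data": {"commands": [{"fingers": 0.03,"slide": [0,0,0.5],"yaw": 0},{"fingers": 0.03,"slide": [0,0,0],"yaw": 0}]}}

```text
time: 13.8
position: [0.4785, -0.1618, 0.0272]
tcp_rot: [-0.007, 0.007, 0.708, -0.706]
force: [1.5, 8.4, 3.2]
opening: 0.489
```

```bash
python3 -c "from h import *;st()"
```

```text
t 13.8 gauge mm [ -59.6 -129.1   15.2] F xyz_g [1.3 8.5 3.2] open mm 41.5 q [-0.007  0.007  0.708 -0.706]
```

A stops at NO-GO with a firm reaction of about 8 N and no motion, so it is GOOD. I back off, grip, and draw it into the middle lane.

{"op": "step_arm", "data": {"commands": [{"fingers": 0.03,"slide": [0,0,-3],"yaw": 0},{"fingers": 0.1,"slide": [0,0,0],"yaw": 0},{"fingers": 0.1,"slide": [0,0,0],"yaw": 0},{"fingers": 0.1,"slide": [0,0,-2],"yaw": 0},{"fingers": 0.1,"slide": [-6,0,0],"yaw": 0},{"fingers": 0.1,"slide": [-14,0,0],"yaw": 0},{"fingers": 0.1,"slide": [-20,0,0],"yaw": 0},{"fingers": 0.1,"slide": [-20,0,0],"yaw": 0},{"fingers": 0.1,"slide": [-20,0,0],"yaw": 0},{"fingers": 0.1,"slide": [-20,0,0],"yaw": 0}]}}

```text
time: 14.8
position: [0.5791, -0.1607, 0.0275]
tcp_rot: [0.007, -0.007, -0.707, 0.707]
force: [-2.5, 0.7, 6.5]
opening: 0.453
```

{"op": "step_arm", "data": {"commands": [{"fingers": 0.1,"slide": [-20,0,0],"yaw": 0},{"fingers": 0.1,"slide": [-18,0,0],"yaw": 0},{"fingers": 0.1,"slide": [-10,0,0],"yaw": 0},{"fingers": 0.1,"slide": [0,0,0],"yaw": 0}]}}

```text
time: 15.2
position: [0.6282, -0.1617, 0.0275]
tcp_rot: [0.006, -0.008, -0.707, 0.707]
force: [2.2, 0.0, 3.3]
opening: 0.454
```

Run:
```python
from h import *
st();i,d=arm.read_camera('scene')
cv2.imwrite('pics/s6.png',cv2.resize(i[170:320,210:410,::-1],(800,600),interpolation=cv2.INTER_CUBIC))
```

```text
t 15.2 gauge mm [  90.1 -125.8   15.5] F xyz_g [2.2 0.  3.3] open mm 38.6 q [ 0.006 -0.008 -0.707  0.707]
```

View pics/s6.png

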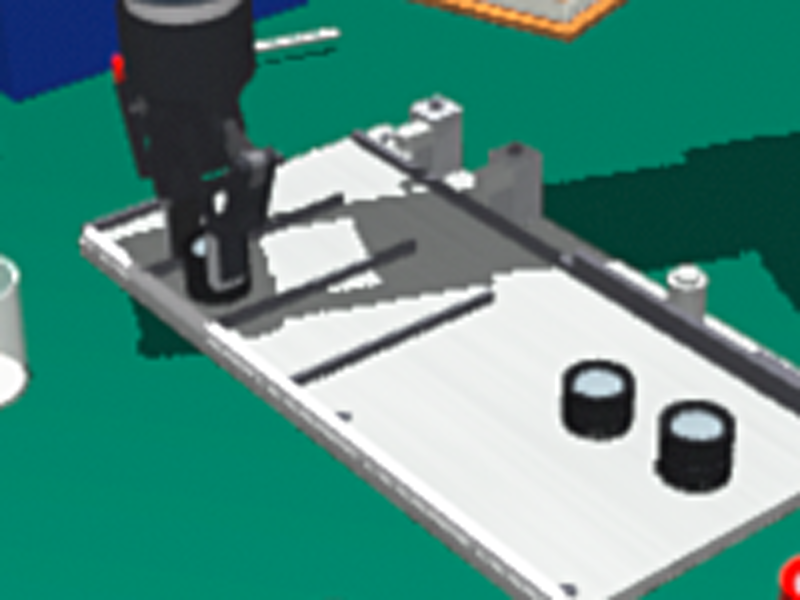

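A stands upright in the good lane at (215,270). I release it and go to unit B.

{"op": "step_arm", "data": {"commands": [{"fingers": -0.1,"slide": [0,0,0],"yaw": 0},{"fingers": -0.1,"slide": [0,0,0],"yaw": 0},{"fingers": -0.27,"slide": [0,-45,0],"yaw": 0},{"fingers": -0.27,"slide": [11.6,0,-34.4],"yaw": 0},{"fingers": -0.27,"slide": [11.6,0,-34.4],"yaw": 0},{"fingers": -0.27,"slide": [11.6,0,-34.4],"yaw": 0},{"fingers": -0.27,"slide": [11.6,0,-34.4],"yaw": 0},{"fingers": -0.27,"slide": [11.6,0,-34.4],"yaw": 0},{"fingers": -0.27,"slide": [11.6,0,-34.4],"yaw": 0},{"fingers": -0.27,"slide": [11.6,0,-34.4],"yaw": 0}]}}

```text
time: 16.25
position: [0.5486, 0.0823, 0.072]
tcp_rot: [-0.007, 0.007, 0.707, -0.707]
force: [0.6, 0.0, -1.0]
opening: 0.638
```

```bash
python3 -c "from h import *;st()"
```

```text
t 16.25 gauge mm [  5.4 116.4  60. ] F xyz_g [ 0.6  0.  -1. ] open mm 54.2 q [-0.007  0.007  0.707 -0.707]
```

{"op": "step_arm", "data": {"commands": [{"fingers": -0.27,"slide": [-3,0,1.4],"yaw": 0},{"fingers": -0.27,"slide": [0,0,0],"yaw": 0},{"fingers": -0.27,"slide": [0,25,0],"yaw": 0},{"fingers": -0.27,"slide": [0,20,0],"yaw": 0},{"fingers": 0.1,"slide": [0,0,0],"yaw": 0},{"fingers": 0.1,"slide": [0,0,0],"yaw": 0},{"fingers": 0.1,"slide": [0,0,0],"yaw": 0},{"fingers": 0.1,"slide": [0,0,0],"yaw": 0}]}}

```text
time: 17.05
position: [0.5538, 0.0793, 0.0282]
tcp_rot: [0.006, -0.007, -0.707, 0.707]
force: [0.2, 0.6, -2.3]
opening: 0.458
```

```bash
python3 -c "from h import *;st()"
```

```text
t 17.05 gauge mm [ 10.6 113.5  16.2] F xyz_g [ 0.2  0.6 -2.3] open mm 38.9 q [ 0.006 -0.007 -0.707  0.707]
```

{"op": "step_arm", "data": {"commands": [{"fingers": 0.1,"slide": [6,0,0],"yaw": 0},{"fingers": 0.1,"slide": [14,0,0],"yaw": 0},{"fingers": 0.1,"slide": [18,0,0],"yaw": 0},{"fingers": 0.1,"slide": [14,0,0],"yaw": 0},{"fingers": 0.1,"slide": [9,0,0],"yaw": 0},{"fingers": 0.1,"slide": [2,0,0],"yaw": 0},{"fingers": 0.1,"slide": [0,0,0],"yaw": 0}]}}

```text
time: 17.75
position: [0.4904, 0.0809, 0.0277]
tcp_rot: [0.006, -0.007, -0.707, 0.707]
force: [0.5, 0.7, -1.9]
opening: 0.46
```

{"op": "step_arm", "data": {"commands": [{"fingers": 0.1,"slide": [2,0,0],"yaw": 0},{"fingers": 0.1,"slide": [0,0,0],"yaw": 0}]}}

```text
time: 17.95
position: [0.4885, 0.0809, 0.0274]
tcp_rot: [0.007, -0.007, -0.707, 0.707]
force: [0.7, 0.3, -3.5]
opening: 0.456
```

```bash
python3 -c "from h import *;st()"
```

```text
t 17.95 gauge mm [-54.8 113.7  15.4] F xyz_g [ 0.7  0.3 -3.5] open mm 38.8 q [ 0.007 -0.007 -0.707  0.707]
```

{"op": "step_arm", "data": {"commands": [{"fingers": 0.1,"slide": [1,0,0],"yaw": 0},{"fingers": 0.1,"slide": [0,0,0],"yaw": 0}]}}

```text
time: 18.15
position: [0.4871, 0.0809, 0.0272]
tcp_rot: [-0.007, 0.007, 0.707, -0.707]
force: [-0.4, 0.1, -2.2]
opening: 0.453
```

{"op": "step_arm", "data": {"commands": [{"fingers": 0.1,"slide": [1,0,0],"yaw": 0},{"fingers": 0.1,"slide": [0,0,0],"yaw": 0}]}}

```text
time: 18.35
position: [0.4859, 0.081, 0.0272]
tcp_rot: [-0.007, 0.007, 0.707, -0.707]
force: [-1.0, -0.3, -2.8]
opening: 0.451
```

```bash
python3 -c "from h import *;st()"
```

```text
t 18.35 gauge mm [-57.3 113.8  15.2] F xyz_g [-1.  -0.3 -2.8] open mm 38.4 q [-0.007  0.007  0.707 -0.707]
```

{"op": "step_arm", "data": {"commands": [{"fingers": 0.1,"slide": [1,0,0],"yaw": 0},{"fingers": 0.1,"slide": [0,0,0],"yaw": 0}]}}

```text
time: 18.55
position: [0.4856, 0.0809, 0.0275]
tcp_rot: [-0.006, 0.007, 0.707, -0.707]
force: [2.4, 0.2, -2.4]
opening: 0.455
```

{"op": "step_arm", "data": {"commands": [{"fingers": 0.1,"slide": [1,0,0],"yaw": 0},{"fingers": 0.1,"slide": [0,0,0],"yaw": 0}]}}

```text
time: 18.75
position: [0.4854, 0.0809, 0.0279]
tcp_rot: [0.006, -0.008, -0.707, 0.707]
force: [5.4, 0.5, -2.2]
opening: 0.453
```

{"op": "step_arm", "data": {"commands": [{"fingers": 0.1,"slide": [1,0,0],"yaw": 0},{"fingers": 0.1,"slide": [0,0,0],"yaw": 0}]}}

```text
time: 18.95
position: [0.4852, 0.0809, 0.0282]
tcp_rot: [0.005, -0.008, -0.707, 0.707]
force: [7.1, 1.1, -2.1]
opening: 0.452
```

```bash
python3 -c "from h import *;st()"
```

```text
t 18.95 gauge mm [-58.1 113.7  16.2] F xyz_g [ 7.1  1.3 -2.1] open mm 38.4 q [ 0.005 -0.008 -0.707  0.707]
```

B touches the fence at tool x -57.7. I loosen and slide to just before GO.

{"op": "step_arm", "data": {"commands": [{"fingers": 0.03,"slide": [-1,-1,0],"yaw": 0},{"fingers": 0.03,"slide": [-0.5,-1,0],"yaw": 0},{"fingers": 0.03,"slide": [0,0,6],"yaw": 0},{"fingers": 0.03,"slide": [0,0,18],"yaw": 0},{"fingers": 0.03,"slide": [0,0,26],"yaw": 0},{"fingers": 0.03,"slide": [0,0,26],"yaw": 0},{"fingers": 0.03,"slide": [0,0,26],"yaw": 0},{"fingers": 0.03,"slide": [0,0,24],"yaw": 0},{"fingers": 0.03,"slide": [0,0,16],"yaw": 0},{"fingers": 0.03,"slide": [0,0,7],"yaw": 0}]}}

```text
time: 19.95
position: [0.4813, -0.0694, 0.0292]
tcp_rot: [-0.008, 0.007, 0.707, -0.707]
force: [0.8, 1.6, 1.9]
opening: 0.484
```

{"op": "step_arm", "data": {"commands": [{"fingers": 0.03,"slide": [0,0,1],"yaw": 0},{"fingers": 0.03,"slide": [0,0,2],"yaw": 0},{"fingers": 0.03,"slide": [0,0,2],"yaw": 0},{"fingers": 0.03,"slide": [0,0,0],"yaw": 0}]}}

```text
time: 20.35
position: [0.4815, -0.0725, 0.0292]
tcp_rot: [-0.007, 0.006, 0.707, -0.707]
force: [0.7, 0.5, -0.6]
opening: 0.488
```

```bash
python3 -c "from h import *;st()"
```

```text
t 20.35 gauge mm [-58.5 -39.8  17.2] F xyz_g [ 0.7  0.5 -0.6] open mm 41.5 q [-0.007  0.006  0.707 -0.707]
```

Contact at GO is expected at a tool y of about -48. I step through in 2 mm rows, checking force.

{"op": "step_arm", "data": {"commands": [{"fingers": 0.03,"slide": [0,0,2],"yaw": 0},{"fingers": 0.03,"slide": [0,0,2],"yaw": 0},{"fingers": 0.03,"slide": [0,0,2],"yaw": 0},{"fingers": 0.03,"slide": [0,0,0],"yaw": 0}]}}

```text
time: 20.75
position: [0.4815, -0.0792, 0.0293]
tcp_rot: [0.007, -0.007, -0.707, 0.707]
force: [0.9, -0.4, 0.0]
opening: 0.485
```

{"op": "step_arm", "data": {"commands": [{"fingers": 0.03,"slide": [0,0,1.5],"yaw": 0},{"fingers": 0.03,"slide": [0,0,1.5],"yaw": 0},{"fingers": 0.03,"slide": [0,0,0],"yaw": 0}]}}

```text
time: 21.05
position: [0.4815, -0.0822, 0.0293]
tcp_rot: [0.007, -0.007, -0.707, 0.707]
force: [0.4, -0.5, -0.3]
opening: 0.479
```

{"op": "step_arm", "data": {"commands": [{"fingers": 0.03,"slide": [0,0,1.5],"yaw": 0},{"fingers": 0.03,"slide": [0,0,1.5],"yaw": 0},{"fingers": 0.03,"slide": [0,0,0],"yaw": 0}]}}

```text
time: 21.35
position: [0.4815, -0.0852, 0.0294]
tcp_rot: [0.007, -0.007, -0.707, 0.707]
force: [0.0, 0.0, -0.0]
opening: 0.486
```

```bash
python3 -c "from h import *;st()"
```

```text
t 21.35 gauge mm [-58.2 -52.5  17.4] F xyz_g [ 0.  0. -0.] open mm 41.3 q [ 0.007 -0.007 -0.707  0.707]
```

{"op": "step_arm", "data": {"commands": [{"fingers": 0.03,"slide": [0,0,3],"yaw": 0},{"fingers": 0.03,"slide": [0,0,3],"yaw": 0},{"fingers": 0.03,"slide": [0,0,3],"yaw": 0},{"fingers": 0.03,"slide": [0,0,0],"yaw": 0}]}}

```text
time: 21.75
position: [0.4813, -0.0946, 0.0293]
tcp_rot: [0.007, -0.007, -0.707, 0.707]
force: [-0.0, 0.1, -0.4]
opening: 0.483
```

{"op": "step_arm", "data": {"commands": [{"fingers": 0.03,"slide": [0,0,4],"yaw": 0},{"fingers": 0.03,"slide": [0,0,7],"yaw": 0},{"fingers": 0.03,"slide": [0,0,9],"yaw": 0},{"fingers": 0.03,"slide": [0,0,9],"yaw": 0},{"fingers": 0.03,"slide": [0,0,9],"yaw": 0},{"fingers": 0.03,"slide": [0,0,9],"yaw": 0},{"fingers": 0.03,"slide": [0,0,6],"yaw": 0},{"fingers": 0.03,"slide": [0,0,3],"yaw": 0},{"fingers": 0.03,"slide": [0,0,0],"yaw": 0}]}}

```text
time: 22.65
position: [0.4802, -0.1505, 0.0293]
tcp_rot: [0.007, -0.007, -0.707, 0.707]
force: [0.5, -0.2, 0.2]
opening: 0.488
```

```bash
python3 -c "from h import *;st()"
```

```text
t 22.65 gauge mm [ -58.1 -117.8   17.3] F xyz_g [ 0.6 -0.2  0.2] open mm 41.5 q [ 0.007 -0.007 -0.707  0.707]
```

{"op": "step_arm", "data": {"commands": [{"fingers": 0.03,"slide": [0,0,2],"yaw": 0},{"fingers": 0.03,"slide": [0,0,2],"yaw": 0},{"fingers": 0.03,"slide": [0,0,0],"yaw": 0}]}}

```text
time: 22.95
position: [0.48, -0.154, 0.0293]
tcp_rot: [0.007, -0.007, -0.707, 0.707]
force: [-0.6, 0.7, -0.7]
opening: 0.486
```

{"op": "step_arm", "data": {"commands": [{"fingers": 0.03,"slide": [0,0,1.5],"yaw": 0},{"fingers": 0.03,"slide": [0,0,1.5],"yaw": 0},{"fingers": 0.03,"slide": [0,0,0],"yaw": 0}]}}

```text
time: 23.25
position: [0.48, -0.1571, 0.0293]
tcp_rot: [0.007, -0.007, -0.707, 0.707]
force: [-0.0, 1.1, -0.6]
opening: 0.486
```

```bash
python3 -c "from h import *;st()"
```

```text
t 23.25 gauge mm [ -58.2 -124.4   17.3] F xyz_g [-0.   1.1 -0.6] open mm 41.3 q [ 0.007 -0.007 -0.707  0.707]
```

B passes GO. NO-GO contact is expected at a tool y of about -128.3.

{"op": "step_arm", "data": {"commands": [{"fingers": 0.03,"slide": [0,0,1.5],"yaw": 0},{"fingers": 0.03,"slide": [0,0,1.5],"yaw": 0},{"fingers": 0.03,"slide": [0,0,0],"yaw": 0}]}}

```text
time: 23.55
position: [0.48, -0.1603, 0.0293]
tcp_rot: [0.007, -0.007, -0.707, 0.707]
force: [0.3, 0.8, -0.9]
opening: 0.485
```

{"op": "step_arm", "data": {"commands": [{"fingers": 0.03,"slide": [0,0,1.5],"yaw": 0},{"fingers": 0.03,"slide": [0,0,0],"yaw": 0}]}}

```text
time: 23.75
position: [0.4799, -0.1617, 0.0293]
tcp_rot: [0.007, -0.007, -0.707, 0.707]
force: [-0.7, 0.2, -1.1]
opening: 0.485
```

{"op": "step_arm", "data": {"commands": [{"fingers": 0.03,"slide": [0,0,1.5],"yaw": 0},{"fingers": 0.03,"slide": [0,0,0],"yaw": 0}]}}

```text
time: 23.95
position: [0.4799, -0.1632, 0.0293]
tcp_rot: [0.007, -0.007, -0.707, 0.707]
force: [-0.4, 0.6, 0.5]
opening: 0.484
```

{"op": "step_arm", "data": {"commands": [{"fingers": 0.03,"slide": [0,0,1],"yaw": 0},{"fingers": 0.03,"slide": [0,0,0],"yaw": 0}]}}

```text
time: 24.15
position: [0.4798, -0.1641, 0.0293]
tcp_rot: [0.007, -0.007, -0.707, 0.707]
force: [0.4, 0.6, 0.2]
opening: 0.489
```

```bash
python3 -c "from h import *;st()"
```

```text
t 24.15 gauge mm [ -58.2 -131.3   17.3] F xyz_g [0.3 0.6 0.2] open mm 41.5 q [ 0.007 -0.007 -0.707  0.707]
```

{"op": "step_arm", "data": {"commands": [{"fingers": 0.03,"slide": [0,0,2],"yaw": 0},{"fingers": 0.03,"slide": [0,0,2],"yaw": 0},{"fingers": 0.03,"slide": [0,0,2],"yaw": 0},{"fingers": 0.03,"slide": [0,0,0],"yaw": 0}]}}

```text
time: 24.55
position: [0.4798, -0.1704, 0.0293]
tcp_rot: [0.007, -0.007, -0.707, 0.707]
force: [0.0, -0.3, -0.0]
opening: 0.487
```

{"op": "step_arm", "data": {"commands": [{"fingers": 0.03,"slide": [0,0,4],"yaw": 0},{"fingers": 0.03,"slide": [0,0,5],"yaw": 0},{"fingers": 0.03,"slide": [0,0,0],"yaw": 0}]}}

```text
time: 24.85
position: [0.4798, -0.1799, 0.0294]
tcp_rot: [0.007, -0.007, -0.707, 0.707]
force: [0.0, -0.0, -0.5]
opening: 0.48
```

```bash
python3 -c "from h import *;st()"
```

```text
t 24.85 gauge mm [ -57.9 -147.2   17.4] F xyz_g [ 0.  -0.  -0.5] open mm 40.8 q [ 0.007 -0.007 -0.707  0.707]
```

{"op": "step_arm", "data": {"commands": [{"fingers": 0.03,"slide": [0,0,5],"yaw": 0},{"fingers": 0.03,"slide": [0,0,9],"yaw": 0},{"fingers": 0.03,"slide": [0,0,10],"yaw": 0},{"fingers": 0.03,"slide": [0,0,10],"yaw": 0},{"fingers": 0.03,"slide": [0,0,9],"yaw": 0},{"fingers": 0.03,"slide": [0,0,5],"yaw": 0},{"fingers": 0.03,"slide": [0,0,2],"yaw": 0},{"fingers": 0.1,"slide": [0,0,0],"yaw": 0},{"fingers": 0.1,"slide": [0,0,0],"yaw": 0}]}}

```text
time: 25.75
position: [0.4788, -0.2293, 0.0295]
tcp_rot: [0.007, -0.007, -0.707, 0.707]
force: [0.2, -2.0, 1.5]
opening: 0.456
```

Run:
```python
from h import *
st();i,d=arm.read_camera('scene')
cv2.imwrite('pics/s7.png',cv2.resize(i[160:310,210:410,::-1],(800,600),interpolation=cv2.INTER_CUBIC))
```

```text
t 25.75 gauge mm [ -57.9 -196.5   17.5] F xyz_g [ 0.2 -2.   1.5] open mm 38.8 q [ 0.007 -0.007 -0.707  0.707]
```

View pics/s7.png

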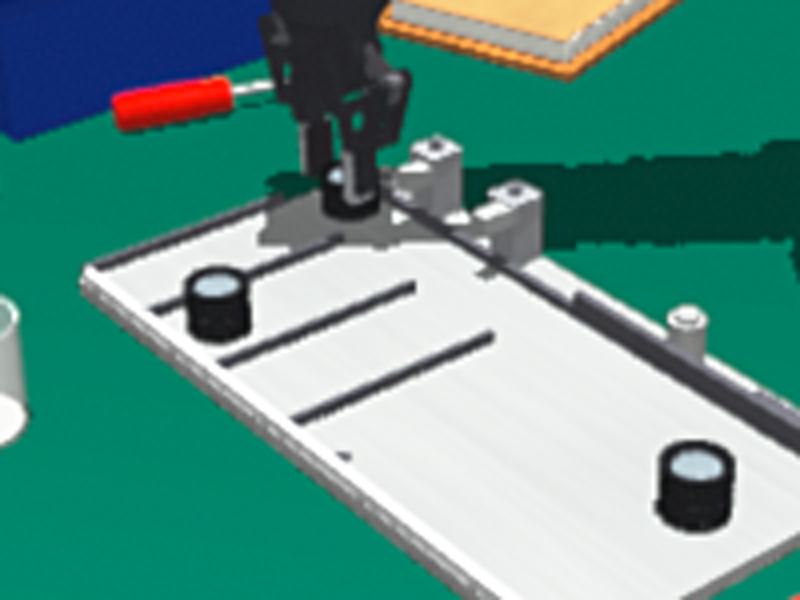

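B is past both jaws at (350,190), upright and gripped, so it is SHORT. A stands at (218,305) in the good lane. I draw B into the last lane.

{"op": "step_arm", "data": {"commands": [{"fingers": 0.1,"slide": [-6,0,0],"yaw": 0},{"fingers": 0.1,"slide": [-14,0,0],"yaw": 0},{"fingers": 0.1,"slide": [-20,0,0],"yaw": 0},{"fingers": 0.1,"slide": [-20,0,0],"yaw": 0},{"fingers": 0.1,"slide": [-20,0,0],"yaw": 0},{"fingers": 0.1,"slide": [-20,0,0],"yaw": 0},{"fingers": 0.1,"slide": [-18,0,0],"yaw": 0},{"fingers": 0.1,"slide": [-14,0,0],"yaw": 0},{"fingers": 0.1,"slide": [-6,0,0],"yaw": 0},{"fingers": 0.1,"slide": [0,0,0],"yaw": 0}]}}

```text
time: 26.8
position: [0.6177, -0.2312, 0.0295]
tcp_rot: [0.006, -0.007, -0.707, 0.707]
force: [2.7, 0.3, 2.2]
opening: 0.452
```

```bash
python3 -c "from h import *;st()"
```

```text
t 26.8 gauge mm [  81.1 -195.5   17.5] F xyz_g [2.7 0.4 2.2] open mm 38.4 q [ 0.006 -0.007 -0.707  0.707]
```

{"op": "step_arm", "data": {"commands": [{"fingers": -0.1,"slide": [0,0,0],"yaw": 0},{"fingers": -0.1,"slide": [0,0,0],"yaw": 0},{"fingers": -0.1,"slide": [0,0,0],"yaw": 0},{"fingers": -0.4,"slide": [0,-45,0],"yaw": 0},{"fingers": -0.4,"slide": [8,0,-40],"yaw": 0},{"fingers": -0.4,"slide": [8,0,-42],"yaw": 0},{"fingers": -0.4,"slide": [8,0,-42],"yaw": 0},{"fingers": -0.4,"slide": [8,0,-42],"yaw": 0},{"fingers": -0.4,"slide": [8,0,-42],"yaw": 0},{"fingers": -0.4,"slide": [8,0,-42],"yaw": 0}]}}

```text
time: 27.8
position: [0.5725, 0.0206, 0.0743]
tcp_rot: [-0.007, 0.007, 0.707, -0.707]
force: [0.5, -0.5, 0.2]
opening: 0.702
```

{"op": "step_arm", "data": {"commands": [{"fingers": -0.4,"slide": [8,0,-42],"yaw": 0},{"fingers": -0.4,"slide": [8,0,-40],"yaw": 0},{"fingers": -0.4,"slide": [8,0,-30],"yaw": 0},{"fingers": -0.4,"slide": [0,0,0],"yaw": 0},{"fingers": -0.4,"slide": [0,0,0],"yaw": 0}]}}

```text
time: 28.3
position: [0.5512, 0.1321, 0.0743]
tcp_rot: [0.006, -0.006, -0.707, 0.707]
force: [0.3, -0.6, 0.6]
opening: 0.698
```

```bash
python3 -c "from h import *;st()"
```

```text
t 28.3 gauge mm [  6.9 166.2  62.3] F xyz_g [ 0.3 -0.6  0.6] open mm 59.4 q [ 0.006 -0.006 -0.707  0.707]
```

{"op": "step_arm", "data": {"commands": [{"fingers": -0.4,"slide": [5.4,0,-15],"yaw": 0},{"fingers": -0.4,"slide": [0,0,0],"yaw": 0},{"fingers": -0.4,"slide": [0,27,0],"yaw": 0},{"fingers": -0.4,"slide": [0,20,0],"yaw": 0},{"fingers": 0.1,"slide": [0,0,0],"yaw": 0},{"fingers": 0.1,"slide": [0,0,0],"yaw": 0},{"fingers": 0.1,"slide": [0,0,0],"yaw": 0},{"fingers": 0.1,"slide": [0,0,0],"yaw": 0},{"fingers": 0.1,"slide": [0,0,0],"yaw": 0}]}}

```text
time: 29.2
position: [0.547, 0.1468, 0.0281]
tcp_rot: [-0.006, 0.007, 0.707, -0.707]
force: [-0.2, 1.1, -2.7]
opening: 0.447
```

```bash
python3 -c "from h import *;st()"
```

```text
t 29.2 gauge mm [  2.4 180.9  16.1] F xyz_g [-0.2  1.1 -2.7] open mm 38.0 q [-0.006  0.007  0.707 -0.707]
```

{"op": "step_arm", "data": {"commands": [{"fingers": 0.1,"slide": [6,0,0],"yaw": 0},{"fingers": 0.1,"slide": [12,0,0],"yaw": 0},{"fingers": 0.1,"slide": [16,0,0],"yaw": 0},{"fingers": 0.1,"slide": [12,0,0],"yaw": 0},{"fingers": 0.1,"slide": [7,0,0],"yaw": 0},{"fingers": 0.1,"slide": [2,0,0],"yaw": 0},{"fingers": 0.1,"slide": [0,0,0],"yaw": 0}]}}

```text
time: 29.9
position: [0.4917, 0.1479, 0.0276]
tcp_rot: [-0.007, 0.007, 0.707, -0.707]
force: [0.7, 0.8, -2.6]
opening: 0.455
```

```bash
python3 -c "from h import *;st()"
```

```text
t 29.9 gauge mm [-52.9 180.8  15.6] F xyz_g [ 0.6  0.8 -2.6] open mm 38.7 q [-0.007  0.007  0.707 -0.707]
```

{"op": "step_arm", "data": {"commands": [{"fingers": 0.1,"slide": [2,0,0],"yaw": 0},{"fingers": 0.1,"slide": [1,0,0],"yaw": 0},{"fingers": 0.1,"slide": [0,0,0],"yaw": 0}]}}

```text
time: 30.2
position: [0.4886, 0.1479, 0.0273]
tcp_rot: [0.007, -0.007, -0.707, 0.707]
force: [-0.3, 0.2, -1.5]
opening: 0.455
```

{"op": "step_arm", "data": {"commands": [{"fingers": 0.1,"slide": [1,0,0],"yaw": 0},{"fingers": 0.1,"slide": [0,0,0],"yaw": 0}]}}

```text
time: 30.4
position: [0.4877, 0.1479, 0.0273]
tcp_rot: [-0.007, 0.007, 0.707, -0.707]
force: [0.1, 0.5, -2.6]
opening: 0.45
```

{"op": "step_arm", "data": {"commands": [{"fingers": 0.1,"slide": [1,0,0],"yaw": 0},{"fingers": 0.1,"slide": [0,0,0],"yaw": 0}]}}

```text
time: 30.6
position: [0.4874, 0.1479, 0.0277]
tcp_rot: [-0.006, 0.008, 0.707, -0.707]
force: [3.5, -0.4, -1.9]
opening: 0.454
```

{"op": "step_arm", "data": {"commands": [{"fingers": 0.1,"slide": [1,0,0],"yaw": 0},{"fingers": 0.1,"slide": [0,0,0],"yaw": 0}]}}

```text
time: 30.8
position: [0.487, 0.148, 0.0281]
tcp_rot: [-0.006, 0.008, 0.707, -0.707]
force: [5.1, -0.6, -0.2]
opening: 0.456
```

```bash
python3 -c "from h import *;st()"
```

```text
t 30.8 gauge mm [-57.7 180.8  16.1] F xyz_g [ 5.1 -0.5 -0.2] open mm 38.8 q [-0.006  0.008  0.707 -0.707]
```

{"op": "step_arm", "data": {"commands": [{"fingers": 0.03,"slide": [-0.5,-1,0],"yaw": 0},{"fingers": 0.03,"slide": [0,-0.5,0],"yaw": 0},{"fingers": 0.03,"slide": [0,0,6],"yaw": 0},{"fingers": 0.03,"slide": [0,0,18],"yaw": 0},{"fingers": 0.03,"slide": [0,0,28],"yaw": 0},{"fingers": 0.03,"slide": [0,0,30],"yaw": 0},{"fingers": 0.03,"slide": [0,0,30],"yaw": 0},{"fingers": 0.03,"slide": [0,0,30],"yaw": 0},{"fingers": 0.03,"slide": [0,0,30],"yaw": 0},{"fingers": 0.03,"slide": [0,0,22],"yaw": 0}]}}

```text
time: 31.8
position: [0.4816, -0.0476, 0.0287]
tcp_rot: [-0.007, 0.007, 0.707, -0.707]
force: [0.1, 2.2, 0.1]
opening: 0.483
```

{"op": "step_arm", "data": {"commands": [{"fingers": 0.03,"slide": [0,0,12],"yaw": 0},{"fingers": 0.03,"slide": [0,0,6],"yaw": 0},{"fingers": 0.03,"slide": [0,0,3],"yaw": 0},{"fingers": 0.03,"slide": [0,0,2],"yaw": 0},{"fingers": 0.03,"slide": [0,0,0],"yaw": 0}]}}

```text
time: 32.3
position: [0.4817, -0.0685, 0.0287]
tcp_rot: [0.007, -0.006, -0.707, 0.707]
force: [-0.3, -0.8, 0.2]
opening: 0.489
```

```bash
python3 -c "from h import *;st()"
```

```text
t 32.3 gauge mm [-58.3 -35.8  16.7] F xyz_g [-0.3 -0.8  0.2] open mm 41.5 q [ 0.007 -0.006 -0.707  0.707]
```

{"op": "step_arm", "data": {"commands": [{"fingers": 0.03,"slide": [0,0,2],"yaw": 0},{"fingers": 0.03,"slide": [0,0,2],"yaw": 0},{"fingers": 0.03,"slide": [0,0,2],"yaw": 0},{"fingers": 0.03,"slide": [0,0,2],"yaw": 0},{"fingers": 0.03,"slide": [0,0,0],"yaw": 0}]}}

```text
time: 32.8
position: [0.4817, -0.0773, 0.0288]
tcp_rot: [0.007, -0.007, -0.707, 0.707]
force: [-0.3, -0.2, 0.0]
opening: 0.485
```

{"op": "step_arm", "data": {"commands": [{"fingers": 0.03,"slide": [0,0,1.5],"yaw": 0},{"fingers": 0.03,"slide": [0,0,0],"yaw": 0}]}}

```text
time: 33.0
position: [0.4816, -0.0787, 0.0288]
tcp_rot: [0.007, -0.007, -0.707, 0.707]
force: [0.1, 0.4, 0.0]
opening: 0.482
```

{"op": "step_arm", "data": {"commands": [{"fingers": 0.03,"slide": [0,0,1.5],"yaw": 0},{"fingers": 0.03,"slide": [0,0,0],"yaw": 0}]}}

```text
time: 33.2
position: [0.4816, -0.0801, 0.0288]
tcp_rot: [0.007, -0.007, -0.707, 0.707]
force: [0.3, -1.0, -0.5]
opening: 0.485
```

{"op": "step_arm", "data": {"commands": [{"fingers": 0.03,"slide": [0,0,1.5],"yaw": 0},{"fingers": 0.03,"slide": [0,0,0],"yaw": 0}]}}

```text
time: 33.4
position: [0.4816, -0.0816, 0.0288]
tcp_rot: [0.007, -0.007, -0.707, 0.707]
force: [-0.2, 0.9, -0.0]
opening: 0.485
```

{"op": "step_arm", "data": {"commands": [{"fingers": 0.03,"slide": [0,0,1.5],"yaw": 0},{"fingers": 0.03,"slide": [0,0,0],"yaw": 0}]}}

```text
time: 33.6
position: [0.4816, -0.0831, 0.0288]
tcp_rot: [0.007, -0.007, -0.707, 0.707]
force: [0.2, 0.4, 0.6]
opening: 0.485
```

```bash
python3 -c "from h import *;st()"
```

```text
t 33.6 gauge mm [-58.2 -50.4  16.8] F xyz_g [0.2 0.4 0.6] open mm 41.3 q [ 0.007 -0.007 -0.707  0.707]
```

{"op": "step_arm", "data": {"commands": [{"fingers": 0.03,"slide": [0,0,1.5],"yaw": 0},{"fingers": 0.03,"slide": [0,0,1.5],"yaw": 0},{"fingers": 0.03,"slide": [0,0,0],"yaw": 0}]}}

```text
time: 33.9
position: [0.4815, -0.0862, 0.0288]
tcp_rot: [0.007, -0.007, -0.707, 0.707]
force: [0.1, 0.2, -0.2]
opening: 0.481
```

{"op": "step_arm", "data": {"commands": [{"fingers": 0.03,"slide": [0,0,3],"yaw": 0},{"fingers": 0.03,"slide": [0,0,3],"yaw": 0},{"fingers": 0.03,"slide": [0,0,3],"yaw": 0},{"fingers": 0.03,"slide": [0,0,0],"yaw": 0}]}}

```text
time: 34.3
position: [0.4814, -0.0956, 0.0288]
tcp_rot: [0.007, -0.007, -0.707, 0.707]
force: [0.4, -0.1, 0.1]
opening: 0.484
```

{"op": "step_arm", "data": {"commands": [{"fingers": 0.03,"slide": [0,0,4],"yaw": 0},{"fingers": 0.03,"slide": [0,0,7],"yaw": 0},{"fingers": 0.03,"slide": [0,0,9],"yaw": 0},{"fingers": 0.03,"slide": [0,0,9],"yaw": 0},{"fingers": 0.03,"slide": [0,0,9],"yaw": 0},{"fingers": 0.03,"slide": [0,0,9],"yaw": 0},{"fingers": 0.03,"slide": [0,0,5],"yaw": 0},{"fingers": 0.03,"slide": [0,0,3],"yaw": 0},{"fingers": 0.03,"slide": [0,0,0],"yaw": 0}]}}

```text
time: 35.2
position: [0.4803, -0.1505, 0.0288]
tcp_rot: [0.007, -0.007, -0.707, 0.707]
force: [0.2, -0.3, -0.5]
opening: 0.482
```

```bash
python3 -c "from h import *;st()"
```

```text
t 35.2 gauge mm [ -58.  -117.8   16.8] F xyz_g [ 0.2 -0.3 -0.5] open mm 41.0 q [ 0.007 -0.007 -0.707  0.707]
```

{"op": "step_arm", "data": {"commands": [{"fingers": 0.03,"slide": [0,0,2],"yaw": 0},{"fingers": 0.03,"slide": [0,0,2],"yaw": 0},{"fingers": 0.03,"slide": [0,0,0],"yaw": 0}]}}

```text
time: 35.5
position: [0.4802, -0.154, 0.0288]
tcp_rot: [0.007, -0.007, -0.707, 0.707]
force: [0.6, -0.8, -0.4]
opening: 0.484
```

{"op": "step_arm", "data": {"commands": [{"fingers": 0.03,"slide": [0,0,1.5],"yaw": 0},{"fingers": 0.03,"slide": [0,0,1.5],"yaw": 0},{"fingers": 0.03,"slide": [0,0,0],"yaw": 0}]}}

```text
time: 35.8
position: [0.4801, -0.1571, 0.0288]
tcp_rot: [0.007, -0.007, -0.707, 0.707]
force: [0.3, 0.6, -0.8]
opening: 0.483
```

```bash
python3 -c "from h import *;st()"
```

```text
t 35.8 gauge mm [ -58.1 -124.4   16.8] F xyz_g [ 0.3  0.6 -0.8] open mm 41.0 q [ 0.007 -0.007 -0.707  0.707]
```

C passes GO. Now NO-GO.

{"op": "step_arm", "data": {"commands": [{"fingers": 0.03,"slide": [0,0,1.5],"yaw": 0},{"fingers": 0.03,"slide": [0,0,1.5],"yaw": 0},{"fingers": 0.03,"slide": [0,0,0],"yaw": 0}]}}

```text
time: 36.1
position: [0.4801, -0.1602, 0.0288]
tcp_rot: [0.007, -0.007, -0.707, 0.707]
force: [-0.3, -0.5, 0.2]
opening: 0.488
```

{"op": "step_arm", "data": {"commands": [{"fingers": 0.03,"slide": [0,0,1.5],"yaw": 0},{"fingers": 0.03,"slide": [0,0,0],"yaw": 0}]}}

```text
time: 36.3
position: [0.48, -0.1614, 0.0287]
tcp_rot: [-0.007, 0.007, 0.707, -0.707]
force: [-0.7, 1.4, 1.0]
opening: 0.488
```

{"op": "step_arm", "data": {"commands": [{"fingers": 0.03,"slide": [0,0,1.5],"yaw": 0},{"fingers": 0.03,"slide": [0,0,0],"yaw": 0}]}}

```text
time: 36.5
position: [0.4799, -0.162, 0.0287]
tcp_rot: [-0.007, 0.007, 0.708, -0.706]
force: [0.9, 5.8, 2.0]
opening: 0.484
```

```bash
python3 -c "from h import *;st()"
```

```text
t 36.5 gauge mm [ -58.1 -129.2   16.7] F xyz_g [0.7 5.8 2. ] open mm 41.1 q [-0.007  0.007  0.708 -0.706]
```

C stops at NO-GO at the same place as A, so it is GOOD. I back off, grip, and draw it in behind A.

{"op": "step_arm", "data": {"commands": [{"fingers": 0.03,"slide": [0,0,-3],"yaw": 0},{"fingers": 0.1,"slide": [0,0,0],"yaw": 0},{"fingers": 0.1,"slide": [0,0,0],"yaw": 0},{"fingers": 0.1,"slide": [0,0,-2],"yaw": 0},{"fingers": 0.1,"slide": [-6,0,0],"yaw": 0},{"fingers": 0.1,"slide": [-14,0,0],"yaw": 0},{"fingers": 0.1,"slide": [-20,0,0],"yaw": 0},{"fingers": 0.1,"slide": [-20,0,0],"yaw": 0},{"fingers": 0.1,"slide": [-16,0,0],"yaw": 0},{"fingers": 0.1,"slide": [-12,0,0],"yaw": 0}]}}

```text
time: 37.5
position: [0.5688, -0.16, 0.029]
tcp_rot: [0.007, -0.007, -0.707, 0.707]
force: [-3.7, 1.2, 7.7]
opening: 0.453
```

{"op": "step_arm", "data": {"commands": [{"fingers": 0.1,"slide": [-6,0,0],"yaw": 0},{"fingers": 0.1,"slide": [0,0,0],"yaw": 0},{"fingers": -0.1,"slide": [0,0,0],"yaw": 0},{"fingers": -0.1,"slide": [0,0,0],"yaw": 0},{"fingers": -0.1,"slide": [0,0,0],"yaw": 0},{"fingers": -0.1,"slide": [0,-45,0],"yaw": 0},{"fingers": -0.1,"slide": [0,-45,0],"yaw": 0},{"fingers": -0.1,"slide": [0,-45,0],"yaw": 0},{"fingers": -0.1,"slide": [0,-45,45],"yaw": 0}]}}

```text
time: 38.4
position: [0.5738, -0.1923, 0.2019]
tcp_rot: [-0.005, 0.006, 0.707, -0.707]
force: [1.0, -1.5, -0.6]
opening: 0.548
```

{"op": "step_arm", "data": {"commands": [{"fingers": -0.1,"slide": [30,0,40],"yaw": 0},{"fingers": -0.1,"slide": [30,0,40],"yaw": 0},{"fingers": -0.1,"slide": [30,0,40],"yaw": 0},{"fingers": -0.1,"slide": [30,0,40],"yaw": 0},{"fingers": -0.1,"slide": [30,0,40],"yaw": 0},{"fingers": -0.1,"slide": [0,0,40],"yaw": 0},{"fingers": -0.1,"slide": [0,0,0],"yaw": 0}]}}

```text
time: 39.1
position: [0.4167, -0.4368, 0.1991]
tcp_rot: [0.009, -0.009, -0.706, 0.708]
force: [0.2, 0.6, -0.1]
opening: 0.55
```

Run:
```python
from h import *
st();i,d=arm.read_camera('scene');j,e=arm.read_camera('top')
a=cv2.resize(i[160:310,210:460,::-1],(800,480),interpolation=cv2.INTER_CUBIC)
cv2.imwrite('pics/f_scene.png',a)
cv2.imwrite('pics/f_top.png',cv2.resize(j[190:360,215:475,::-1],(795,520),interpolation=cv2.INTER_CUBIC))
```

```text
t 39.1 gauge mm [-115.5 -405.4  187.1] F xyz_g [ 0.1  0.6 -0.1] open mm 46.8 q [ 0.009 -0.009 -0.706  0.708]
```

View pics/f_scene.png

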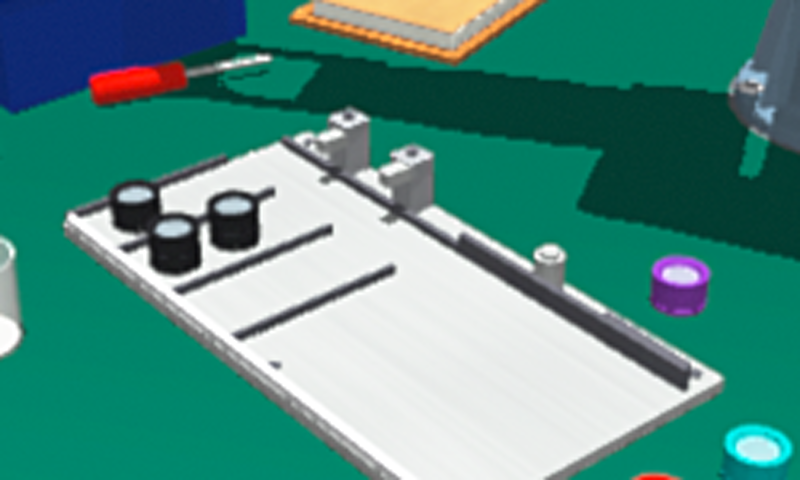

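View pics/f_top.png

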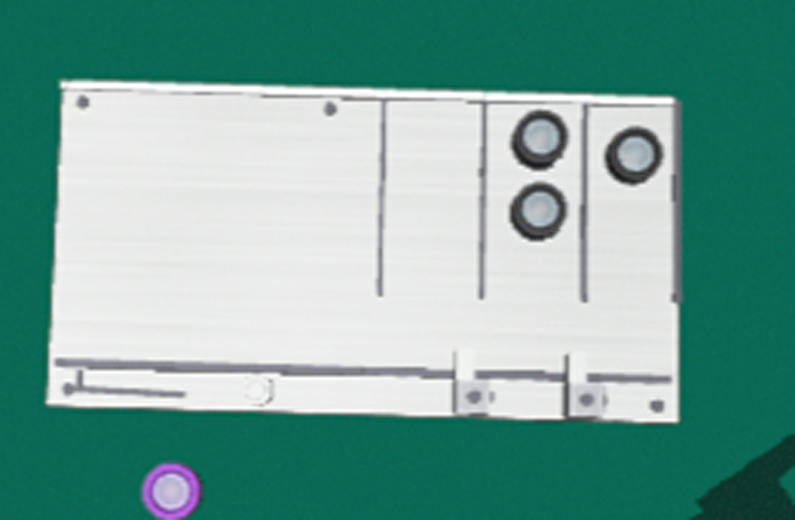

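All three stand upright inside their lanes, clear of the track: two in the good lane at (540,137) and (538,210), one in the short lane at (634,155). The master, hex key and look-alikes in view have not moved. The arm is clear, so I hand in.

```bash
python3 -c "from h import *;print(arm.job_done())"
```

```text
the job is handed in; nothing more can be done
None
```

I gauged all three lens units and handed the job in at about 39 s. Two are good and one is too short; none was too tall.

| Unit (by starting position) | GO jaw | NO-GO jaw | Lane |
|---|---|---|---|
| Nearest the jaws | passed | stopped, about 8 N | middle (good) |
| Middle | passed | passed, no reaction | last (short) |
| Far left | passed | stopped, about 6 N | middle (good) |

- **Method:** I set each unit against the fence, feeling light contact. Then I pushed it with the grip loosened so it rested on the plate. The two good units stopped at the same place on the NO-GO jaw.
- **Last check:** pictures from both cameras show all three upright inside their lanes and clear of the track. The master, hex key and purple look-alike had not moved in the top view. The arm was clear of everything.
- **Not checked:** I did not check the mouse, scope, swabs or cap individually afterwards; the arm never worked near them.
- **Disagreements:** the camera-fitted gauge position was about 2–3 mm off from where the units actually touched, so I relied on touch. Rough camera heights of about 30.7, 25 and 30.5 mm agree with the sorting. While I dragged the two good units into their lane, the wrist showed 6–8 N upward.

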